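# Stack a lamp module in a tilted assembly nest

### The job

Build the lamp module in the pocket of the tilted assembly nest: set the green housing squarely on the pocket floor, then the white spacer frame on it, then the black lens plate, lens side up, and press that gently home until both orange spring clips have snapped back over its edges. Do not press hard, do not shift the nest's tilt, and leave the meter, the tape roll and the spray can where they are.

Things in the scene. Friction and masses are not known exactly. Their poses are not given: they have to be found in the camera images.
- pocket (a point): On the axis of the aluminium nest's pocket, 38 mm under the top of its walls; the grey floor lies 0 to 11 mm BELOW this point (see nest). 54.4 mm square, walls along x and y, topped by blue flares widening it 4 mm a side, 7 mm high. z points squarely out, leaning to its -x (robot) side; y is level. Both y walls are cut away 34 mm wide down to 14 mm below it, for fingers closing along y.
- nest (a joint): Tilt of the pocket axis from vertical (rad), 0.40 to 0.60. Stiff hinge along the pocket's y, 22 mm under point pocket, 45 mm above the bench, on a dark stand 130 x 140 mm; it yields only to a hard push sideways. The pocket floor is rigid, but a stop screw sets it, and the clips with it, 0 to 11 mm below point pocket, different each time and not measured: it must be felt.
- clip_far (a joint): Orange spring clip, 14 mm wide, in the middle of the pocket's +x wall. In m: 0 = sprung in, hooked about 2 mm over a 52 mm part's edge, 37.8 mm over the floor (1.8 mm above the finished stack); up to 0.006 as it is pushed out. Its sloping back is a ramp from 53 to 38 mm over the floor: every part pressed in along the axis must push both clips out, up to 10 N in all, far more than its weight.
- clip_near (a joint): The like clip in the middle of the -x wall; same values.
- housing: Lime green lamp housing, a block 52 x 52 x 20 mm with a round black recess marking and yellow dot on top, 80 g, lying upright on the bench. Origin at the centre of its underside, z up out of its top, x and y along its sides. Home: underside on the pocket floor, any of the four square turns.
- spacer: White square spacer frame, 52 x 52 mm outside, 34 mm open inside, 8 mm thick, 30 g, lying flat on the bench. Origin at the centre of its underside, z up. Home: on the housing, 20 mm over the pocket floor.
- lens: Black square lens plate with a round amber lens flush in its top, 52 x 52 x 8 mm, 40 g, lying flat on the bench, lens up. Origin at the centre of its underside, z up. Home: on the spacer, its underside 28 mm and its top 36 mm over the pocket floor, with both clips sprung back over it. It may be pressed on its top with closed fingers.
- meter: Red and black hand multimeter, 150 x 75 x 36 mm, lying on the bench; leave alone. Origin at the centre of its underside.
- tape: Roll of blue tape, 90 mm outside, 19 mm high, lying flat; leave alone. Origin at the centre of its underside.
- cleaner: Yellow-labelled spray can, 52 mm across, 130 mm high; leave alone. Origin at the centre of its underside.

How it is judged:
By the outcome, as a careful person would: the job done as asked, in the order asked, and still so for the second after the job is handed in, with the robot touching nothing.
It also fails if it takes over 72 s, if anything falls off the work surface, if the arm or the gripper's body presses on something with over 40 N, if the wrist force passes 120 N, or if a joint passes its speed limit or range.

### The arm

A 6-joint arm with a two-finger parallel gripper is mounted at the origin on the work surface. World frame = base frame: x ahead of the robot, y to its left, z up, the work surface at z = 0. Lengths are in m, angles in rad, forces in N, time in s.
With the tool pointing down it reaches from about 0.325 to 0.775 m from the base axis. Payload 5.5 kg.
Tool frame: the origin (TCP) lies between the finger pads; the fingertips stand 11 mm ahead of it and the grasp point (between the pads) lies 8 mm behind it; z points along the fingers, y is the line along which they close (so a half turn about z gives the same grasp; the last joint's range is limited). The gripper opens to 88 mm and grips with 3 to 60 N. Pads are 20 mm wide; open, the fingers measure 115 mm over their backs; the gripper's body (75 mm by 178 mm) begins 61 mm behind the grasp point.
Start: joints at [1.222, 0.091, 1.231, -0, 1.82, -0.057], TCP at [0.173, 0.575, 0.198] pointing down, gripper open.
Joint ranges: [-2.87, 2.87], [-0.86, 2.18], [0.17, 2.46], [-1.51, 4.65], [0.06, 2.69], [-2.65, 2.65]. Speed limits (rad/s): [2.57, 2.57, 3.01, 3.14, 3.14, 3.14].

### API

Orientations are given as a rotation vector (axis times angle).
In Python, from station import bot gives the robot as it stands.
- The arm moves only by the tool move_arm, never from a script. Its argument "commands" is a list of rows, each an object with "fingers": the closure, from -1 (fully open) to 1 (shut); "offset": the shift along the world's x, y, z scaled (see below), a list of three; "rotation": the turn, a rotation vector about the world's x, y, z scaled (see below), a list of three. In form: [{"fingers": fingers, "offset": [dx, dy, dz], "rotation": [wx, wy, wz]}, ...]. A call has 1 to 5 rows; each row shifts and turns the commanded pose from where the row before left it; what a row does not reach is not made up. The controller multiplies each number of a shift by 0.1 m and each number of a turn by 2 rad. A row lasts 1/8 s, in which the tool goes at most 62.5 mm and 10.7 degrees, less where a joint would pass 70% of its speed; a pose out of reach is approached as far as the arm can. A call with a number of a shift or a turn outside -1 to 1 is refused whole. A call with a gripper value outside its range is refused whole. The fingers move at their own pace and stop on an object; "grip_force" is the grip in N (left out, the last holds). Time passes only in rows, so rows that do not move let the fingers close. It gives the time, the measured TCP pose, the force, the opening and the grip force at its end, in the units of the state.
- bot.get_obs(): the state, without advancing time (a new reading comes with each control period).
- bot.grab_frame(name): name is "side" or "top"; returns a dict with "color" (420x560x3 uint8, red, green, blue), "z_map" (420x560 float32, m along the optical axis (not along the pixel's ray), 0 where there is no reading), "K" (3x3 intrinsics, pixels), "R" (3x3) and "t" (3): a world point X has camera coordinates R X + t. Camera axes: x right, y down, z forward; pixel columns grow to the right and rows downward; lengths in m; the calibration is good to about 2 mm. A picture is of the moment at which its call begins.
- bot.job_done(): hands the job in; it is judged then, once.
The state is a dict: "t": time; "qpos": joint angles; "dq": joint speeds; "joint_torque": joint torques, N m; "eef_pos": TCP position; "eef_rot": TCP orientation; "wrist_force": force on the tool from outside, world axes, zero at the start; "wrist_torque": the same for the moment, N m; "grip_width": finger opening in m; "finger_force": force on a finger pad.
Only numpy, scipy, OpenCV 4.12 (cv2) and the standard library are available. Lean on these libraries where they do the work, as an engineer would, in place of code of your own. Each camera call takes 0.05 s, during which the arm holds its last target. There are 200 camera calls.

## Working session

There is one attempt and no reset: what is moved stays moved. The work goes in short steps, Python scripts to look and compute and a tool call to move; the robot and the scene stay as the last step left them, time stands still between calls to the robot, and variables do not carry over. Pictures are saved under pics/ and viewed, at most 10 in all, crops included, and the job is handed in when it is done.

Besides the shell and the picture viewer there is one more tool, called after "Request:" as name([rows], argument=value, ...), one row to a line, values as JSON. move_arm: Moves the arm, as the interface text tells. Shifts and turns lie within -1 to 1; 1 stands for 0.1 m of shift or 2 rad of turn. Its arguments: {"type":"object","properties":{"commands":{"type":"array","items":{"type":"object","properties":{"fingers":{"type":"number"},"offset":{"type":"array","items":{"type":"number"}},"rotation":{"type":"array","items":{"type":"number"}}}}},"grip_force":{"type":"number"}},"required":["commands"]}

```bash
mkdir -p pics; python3 - <<'E'
from station import bot
import cv2,numpy as np
for n in("side","top"):
    f=bot.grab_frame(n); np.savez(f"pics/{n}0.npz",**f)
    cv2.imwrite(f"pics/{n}0.png",cv2.resize(f["color"][:,:,::-1],(800,600),interpolation=cv2.INTER_CUBIC))
    print(n,f["K"].round(1).tolist(),f["R"].round(3).tolist(),f["t"].round(3).tolist(),(f["z_map"]>0).mean())
print(bot.get_obs())
E
```

```text
side [[413.1, 0.0, 274.5], [0.0, 413.1, 208.5], [0.0, 0.0, 1.0]] [[0.912, -0.41, -0.021], [-0.253, -0.522, -0.815], [0.323, 0.748, -0.579]] [-0.503, 0.273, 0.684] 0.995922619047619
top [[511.1, 0.0, 277.1], [0.0, 511.1, 211.6], [0.0, 0.0, 1.0]] [[-0.005, -1.0, -0.01], [-0.99, 0.006, -0.142], [0.142, 0.009, -0.99]] [0.089, 0.598, 1.165] 0.9960671768707483
{'t': 0.1, 'qpos': array([ 1.22228198e+00,  9.17820515e-02,  1.23177868e+00, -3.34490521e-05,
        1.81978817e+00, -5.66751546e-02]), 'dq': array([-0.00042726, -0.00428684, -0.00133229,  0.00048752,  0.00152515,
       -0.00017761]), 'joint_torque': array([ 1.73437980e-03, -4.47858310e+01, -4.07570422e+01,  7.00217555e-02,
        2.84637802e-02, -1.06520770e-04]), 'eef_pos': array([0.17252098, 0.57433683, 0.19701343]), 'eef_rot': array([-4.56760671e-01, -3.10788450e+00,  2.71224954e-03]), 'wrist_force': array([ 0.6529898 ,  0.02372821, -0.39742636]), 'wrist_torque': array([-0.00636218,  0.02935051,  0.00050075]), 'finger_force': 0.0, 'grip_width': 0.08759089378677273}
```

View pics/side0.png

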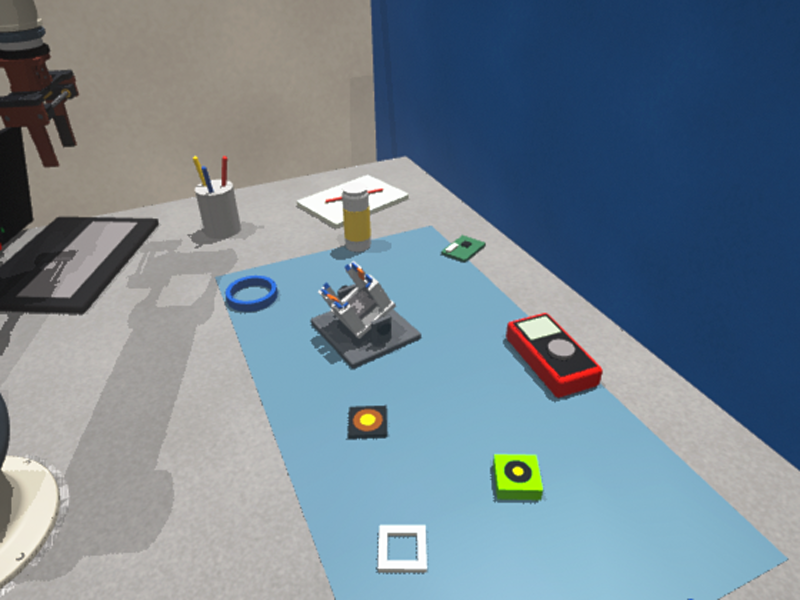

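View pics/top0.png

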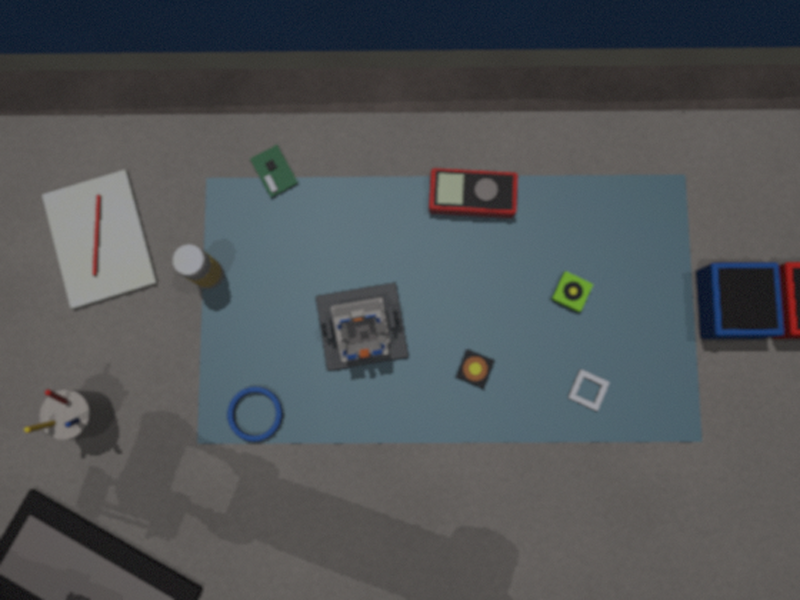

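Side view (800 px): nest about (357,310), lens (368,421), housing (518,477), spacer (402,548). Top view: nest (362,325), housing (573,292), lens (475,369), spacer (590,390). Next I'll measure the parts from both views and enlarge the nest.

```bash
cat > h.py <<'E'
import numpy as np,cv2
def load(n): return dict(np.load(f"pics/{n}.npz"))
def cloud(f):
    h,w=f["z_map"].shape; v,u=np.mgrid[:h,:w]; z=f["z_map"].astype(float)
    c=np.stack([(u-f["K"][0,2])/f["K"][0,0]*z,(v-f["K"][1,2])/f["K"][1,1]*z,z],-1)
    return (c-f["t"])@f["R"]
E
python3 - <<'E'
from h import *
for n in("top0","side0"):
    f=load(n); P=cloud(f); 
    B=(P[...,0]>.15)&(P[...,0]<.8)&(abs(P[...,1])<.6)&(f["z_map"]>0)
    fl=B&(P[...,2]<.004); print(n,"bench z",np.median(P[fl][:,2]).round(4))
    cs={"top0":dict(housing=(573,292),lens=(475,369),spacer=(590,390)),"side0":dict(housing=(518,477),lens=(368,421),spacer=(402,548))}[n]
    for k,(u,v) in cs.items():
        u/=800/560;v/=600/420
        c=P[int(v),int(u)]
        m=(np.hypot(P[...,0]-c[0],P[...,1]-c[1])<.05)&(P[...,2]>.004)
        q=P[m]; h=np.percentile(q[:,2],80)
        t=q[q[:,2]>h-.004]
        r=cv2.minAreaRect((t[:,:2]*1000).astype(np.float32))
        print(n,k,len(t),"h",h.round(4),r)
    c0=np.array([(362,325),(357,310)][n!="top0"])*.7
    s=40 if n=="top0" else 45
    x,y=c0.astype(int); im=f["color"][y-s:y+s,x-s:x+s,::-1]
    cv2.imwrite(f"pics/c_{n}.png",cv2.resize(im,(400,400),interpolation=cv2.INTER_CUBIC)); print(x-s,y-s,s)
a,b=cv2.imread("pics/c_top0.png"),cv2.imread("pics/c_side0.png")
a=np.clip(a*1.6,0,255).astype(np.uint8)
cv2.imwrite("pics/nest.png",np.hstack([a,b]))
E
```

```text
top0 bench z 0.0011
top0 housing 408 h 0.0226 ((619.848388671875, -212.25076293945312), (52.717918395996094, 52.93158721923828), 63.16990661621094)
top0 lens 418 h 0.0109 ((494.58917236328125, -46.61015319824219), (89.40586853027344, 79.4515609741211), 37.055152893066406)
top0 spacer 294 h 0.0101 ((454.2647705078125, -241.43902587890625), (95.29988098144531, 86.32416534423828), 20.876745223999023)
213 187 40
side0 bench z 0.0007
side0 housing 785 h 0.0208 ((622.1078491210938, -212.39840698242188), (54.944950103759766, 52.30238342285156), 63.37914276123047)
side0 lens 566 h 0.0093 ((492.9971618652344, -46.663330078125), (54.106990814208984, 51.84676742553711), 67.62284851074219)
side0 spacer 624 h 0.009 ((451.2415771484375, -234.5292510986328), (53.81633377075195, 64.31381225585938), 66.95092010498047)
204 172 45
```

View pics/nest.png

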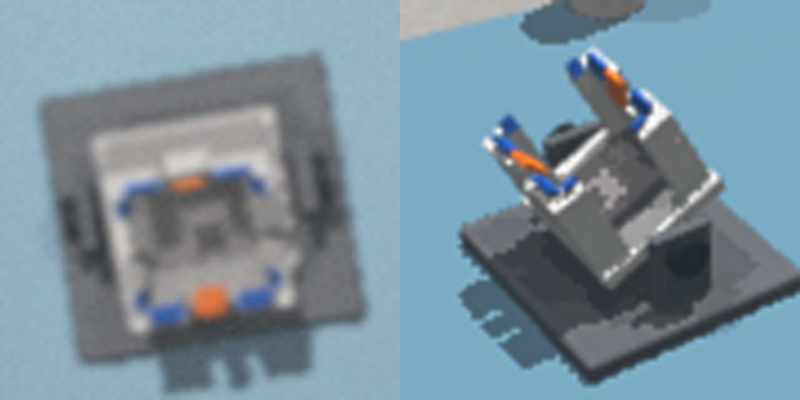

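The crops show the pocket opening towards the robot. The near clip is at about (210,300) and the far one at about (187,183) in the top crop; in the side crop they are at about (525,157) and (615,85). Blue flares sit at the four corners and the stand is yawed slightly. Next I'll fit the nest frame.

```bash
python3 - <<'E'
from h import *
for n in("top0","side0"):
    f=load(n);P=cloud(f);hsv=cv2.cvtColor(f["color"],cv2.COLOR_RGB2HSV)
    R=(abs(P[...,0]-.56)<.12)&(abs(P[...,1]-.1)<.14)
    if n=="top0":
        st=R&(P[...,2]>.006)&(P[...,2]<.03)&(hsv[...,1]<90); q=P[st]
        print("stand",len(q),np.median(q[:,2]),cv2.minAreaRect((q[:,:2]*1000).astype(np.float32)))
    hi=R&(P[...,2]>.05)
    o=hi&(hsv[...,0]<20)&(hsv[...,1]>130)
    k,l,s,c=cv2.connectedComponentsWithStats(o.astype(np.uint8))
    for i in range(1,k):
        if s[i,4]>5: print(n,"orange",s[i,4],c[i].round(1),P[l==i].mean(0).round(4),P[l==i].min(0).round(4),P[l==i].max(0).round(4))
    b=hi&(hsv[...,0]>105)&(hsv[...,0]<125)&(hsv[...,1]>140)
    q=P[b]; m=q.mean(0); print(n,"blue",len(q),m.round(4)); 
    nb=np.linalg.svd(q-m)[2][2]; print("normal",nb.round(3))
    k,l,s,c=cv2.connectedComponentsWithStats(b.astype(np.uint8))
    for i in range(1,k):
        if s[i,4]>3: print("  blue",s[i,4],c[i].round(1),np.median(P[l==i],0).round(4))
    pr=hi|(R&(P[...,2]>.03)); np.save(f"pics/{n}_nest.npy",np.hstack([P[pr],hsv[pr]]))
E
```

```text
stand 1912 0.011999801472526408 ((559.4324340820312, 100.17210388183594), (238.6848602294922, 278.4514465332031), 0.5358964204788208)
top0 orange 7 [250.3 223.4] [0.5629 0.1451 0.1052] [0.5606 0.1402 0.0635] [0.5666 0.1482 0.126 ]
top0 orange 28 [254.7 247. ] [0.5111 0.1359 0.0923] [0.5063 0.1303 0.0845] [0.5162 0.1421 0.0989]
top0 blue 18 [0.509  0.1356 0.0919]
normal [0.943 0.14  0.303]
  blue 9 [263.8 246.4] [0.5132 0.1149 0.0913]
  blue 9 [245.8 249.4] [0.5065 0.1552 0.0933]
side0 orange 18 [252.2 191.2] [0.564  0.1419 0.1153] [0.5619 0.1352 0.1073] [0.5661 0.1489 0.1212]
side0 orange 19 [231.9 207.8] [0.5131 0.1373 0.0894] [0.5078 0.1272 0.0734] [0.52   0.1667 0.0964]
side0 blue 66 [0.5371 0.1385 0.1028]
normal [ 0.432  0.054 -0.9  ]
  blue 8 [243.  186.8] [0.5538 0.1717 0.1129]
  blue 7 [247.7 185.6] [0.5626 0.1633 0.1173]
  blue 16 [257.5 195.9] [0.5683 0.1186 0.1156]
  blue 9 [228.2 199.6] [0.5145 0.1657 0.0932]
  blue 8 [227.1 203.9] [0.5078 0.1541 0.0908]
  blue 13 [236.2 213.1] [0.5144 0.1128 0.0902]
  blue 5 [241.8 212.8] [0.5239 0.1023 0.0959]
```

```bash
cat >> h.py <<'E'
from scipy.spatial.transform import Rotation as Rot
def nestR(psi,th):  # columns pocket x,y,z in world
    return (Rot.from_euler('z',psi)*Rot.from_euler('y',-th)).as_matrix()
E
python3 - <<'E'
from h import *
f=load("top0");P=cloud(f);hsv=cv2.cvtColor(f["color"],cv2.COLOR_RGB2HSV)
# stand plate edges
m=(abs(P[...,0]-.56)<.1)&(abs(P[...,1]-.13)<.1)&(P[...,2]>.007)&(hsv[...,1]<80)
k,l,s,c=cv2.connectedComponentsWithStats(m.astype(np.uint8)); i=1+s[1:,4].argmax()
q=P[l==i]; q=q[q[:,2]<.02]; print("stand",len(q),np.median(q[:,2]),cv2.minAreaRect((q[:,:2]*1000).astype(np.float32)))
R=nestR(.12,.45);o=np.array([.5576,.1408,.0648])
for n in("top0","side0"):
    A=np.load(f"pics/{n}_nest.npy");L=((A[:,:3]-o)@R)*1000; h=A[:,3:]
    S=h[:,1]<90
    for ax in range(3):
        print(n,"xyz"[ax],[(int(a),int(b)) for a,b in zip(np.arange(-60,60,2),np.histogram(L[S,ax],np.arange(-60,62,2))[0]) if b])
    blue=(h[:,0]>105)&(h[:,0]<125)&(h[:,1]>140)
    print("blue z",np.percentile(L[blue,2],[5,25,50,75,95]).round(1)); 
    org=(h[:,0]<20)&(h[:,1]>130); print("org",L[org].round(0).tolist()[:50])
    ins=S&(abs(L[:,0])<20)&(abs(L[:,1])<20)&(abs(L[:,2]+5)<14); print("floor",ins.sum(),np.percentile(L[ins,2],[5,25,50,75,95]).round(1))
E
```

```text
stand 1495 0.012772392893605882 ((564.5830688476562, 144.35906982421875), (132.82598876953125, 141.25413513183594), 8.921235084533691)
top0 x [(-42, 1), (-40, 8), (-38, 14), (-36, 12), (-34, 19), (-32, 65), (-30, 107), (-28, 42), (-26, 27), (-24, 37), (-22, 61), (-20, 66), (-18, 36), (-16, 28), (-14, 37), (-12, 31), (-10, 39), (-8, 41), (-6, 40), (-4, 40), (-2, 35), (0, 41), (2, 31), (4, 26), (6, 35), (8, 22), (10, 20), (12, 14), (14, 15), (16, 15), (18, 9), (20, 9), (22, 15), (24, 14), (26, 23), (28, 27), (30, 37), (32, 75), (34, 171), (36, 64), (38, 5)]
top0 y [(-60, 8), (-58, 8), (-56, 8), (-54, 11), (-52, 14), (-50, 14), (-48, 14), (-46, 2), (-42, 5), (-40, 20), (-38, 34), (-36, 36), (-34, 37), (-32, 33), (-30, 34), (-28, 31), (-26, 31), (-24, 31), (-22, 33), (-20, 30), (-18, 31), (-16, 29), (-14, 30), (-12, 30), (-10, 31), (-8, 34), (-6, 31), (-4, 26), (-2, 29), (0, 26), (2, 26), (4, 28), (6, 29), (8, 31), (10, 30), (12, 32), (14, 36), (16, 29), (18, 33), (20, 33), (22, 32), (24, 29), (26, 27), (28, 41), (30, 37), (32, 37), (34, 34), (36, 29), (38, 23), (40, 11), (42, 14), (44, 
[... 2881 characters left out ...]
1.0, 47.0], [28.0, 4.0, 44.0], [30.0, -3.0, 47.0], [27.0, 6.0, 41.0], [28.0, 1.0, 43.0], [29.0, -6.0, 47.0], [25.0, 5.0, 39.0], [26.0, 1.0, 41.0], [28.0, -3.0, 42.0], [25.0, 1.0, 38.0], [27.0, -3.0, 40.0], [25.0, -3.0, 38.0], [27.0, -5.0, 37.0], [26.0, -4.0, 35.0], [-32.0, 5.0, 48.0], [-30.0, 3.0, 48.0], [-27.0, 30.0, 23.0], [-33.0, 13.0, 39.0], [-32.0, 0.0, 48.0], [-30.0, -4.0, 50.0], [-28.0, 1.0, 44.0], [-26.0, 8.0, 36.0], [-33.0, 11.0, 36.0], [-32.0, -6.0, 50.0], [-30.0, -8.0, 49.0], [-28.0, -4.0, 44.0], [-26.0, 3.0, 37.0], [-32.0, 12.0, 32.0], [-31.0, -7.0, 46.0], [-30.0, -7.0, 44.0], [-28.0, -6.0, 42.0], [-26.0, -3.0, 37.0], [-26.0, -9.0, 38.0]]
floor 213 [-13.   -6.2  -5.1  -4.3  -3. ]
```

```bash
cat > fit.py <<'E'
from h import *
from scipy.optimize import least_squares
D={n:np.load(f"pics/{n}_nest.npy")[:,:3] for n in("top0","side0")}
def unpack(p): 
    R=nestR(p[0],p[1]); return R,np.array([p[2],p[3],.045])+.022*R[:,2]
def res(p,Q):
    R,o=unpack(p); L=(Q-o)@R; x,y,z=L.T; W,Wy,d,b=p[4:8]
    box=lambda a,c:np.maximum(a-c,0)
    D=[]
    for s in(1,-1):
        D+= [np.hypot(s*x-.0272,box(abs(y),.03)), np.hypot(s*x-W,box(abs(y),Wy)),
             np.hypot(s*y-.0272,box(abs(x),.03)), np.hypot(s*y-Wy,box(abs(x),W))]
    D=[np.hypot(q,box(abs(z-.010),.03)) for q in D]
    D.append(np.hypot(z+d,np.hypot(box(abs(x),.0272),box(abs(y),.0272))))
    D.append(np.hypot(z-b,np.hypot(box(abs(x),W),box(abs(y),Wy))))
    return np.minimum(np.min(D,0),.006)
for name,Q in list(D.items())+[("both",np.vstack(list(D.values())))]:
    p=np.array([.14,.45,.567,.142,.035,.035,.004,-.014])
    for _ in range(3):
        L=(Q-unpack(p)[1])@unpack(p)[0]
        q=Q[(abs(L[:,0])<.045)&(abs(L[:,1])<.042)&(L[:,2]>-.02)&(L[:,2]<.04)]
        s=least_squares(res,p,args=(q,),loss="soft_l1",f_scale=.001,x_scale=[.05,.05,.002,.002,.002,.002,.002,.002],diff_step=1e-3); p=s.x
    print(name,len(q),p.round(4),"rms",np.sqrt((s.fun**2).mean()).round(5),"pocket",unpack(p)[1].round(4))
E
python3 fit.py
```

```text
top0 1157 [ 0.1599  0.4644  0.5655  0.1432  0.0367  0.0376  0.0033 -0.0119] rms 0.00183 pocket [0.5557 0.1417 0.0647]
side0 1132 [ 0.1615  0.4283  0.5647  0.144   0.0363  0.0374  0.0058 -0.0139] rms 0.00159 pocket [0.5557 0.1425 0.065 ]
both 2328 [ 0.1611  0.439   0.5648  0.1442  0.0363  0.0378  0.0048 -0.0133] rms 0.00185 pocket [0.5556 0.1427 0.0649]
```

```bash
cat >> h.py <<'E'
def down(phi):  # tool down, tool y along world angle phi
    y=np.array([np.cos(phi),np.sin(phi),0]); z=np.array([0,0,-1.]); return np.stack([np.cross(y,z),y,z],1)
def rows(pts,n=None,p0=None,R0=None):
    """from present pose through list of (pos,R); prints rows count and per-row scaled numbers"""
    from station import bot
    if p0 is None:
        s=bot.get_obs(); p0=s["eef_pos"]; R0=Rot.from_rotvec(s["eef_rot"]).as_matrix()
        print("t",s["t"],"p",p0.round(4),"F",s["wrist_force"].round(2),"w",round(s["grip_width"],4))
    for p,R in pts:
        d=np.array(p)-p0; w=Rot.from_matrix(R@R0.T).as_rotvec()
        k=max(1,int(np.ceil(max(np.linalg.norm(d)/.058,np.linalg.norm(w)/.18))))
        print(k,"rows  off",(d/.1/k).round(4).tolist(),"rot",(w/2/k).round(4).tolist()); p0=np.array(p);R0=R
E
python3 - <<'E'
from h import *
for n,h in(("top0",(590,390)),("side0",(402,548))):
    f=load(n);P=cloud(f);hsv=cv2.cvtColor(f["color"],cv2.COLOR_RGB2HSV)
    u,v=np.array(h)*.7; ys,xs=np.mgrid[:420,:560]
    m=(abs(xs-u)<26)&(abs(ys-v)<26)&(hsv[...,1]<60)&(hsv[...,2]>110)
    q=P[m&(P[...,2]>.004)]; print(n,len(q),np.median(q[:,2]),cv2.minAreaRect((q[:,:2]*1000).astype(np.float32)))
d=np.deg2rad
rows([((.621,-.2123,.10),down(d(-26.8))),((.621,-.2123,.016),down(d(-26.8)))])
rows([((.4,.3,.198),down(d(40))),((.621,-.2123,.06),down(d(-26.8)))])
E
```

```text
top0 317 0.008865601311698583 ((457.5587158203125, -97.29830932617188), (342.9939270019531, 68.54476165771484), 88.7943115234375)
side0 642 0.00798677201738485 ((385.0076904296875, -392.7533264160156), (397.879638671875, 51.707252502441406), 65.4096908569336)
t 0.1 p [0.1725 0.5743 0.197 ] F [ 0.65  0.02 -0.4 ] w 0.0876
16 rows  off [0.2803, -0.4916, -0.0606] rot [0.0, -0.0001, -0.0546]
2 rows  off [0.0, 0.0, -0.42] rot [0.0, 0.0, 0.0]
t 0.1 p [0.1725 0.5743 0.197 ] F [ 0.65  0.02 -0.4 ] w 0.0876
7 rows  off [0.325, -0.3919, 0.0014] rot [0.0001, -0.0001, -0.0415]
10 rows  off [0.221, -0.5123, -0.138] rot [0.0, 0.0, -0.0583]
```

Request:
move_arm([
  {"fingers": -1,"offset": [0.28,-0.49,-0.06],"rotation": [0,0,-0.0546]},
  {"fingers": -1,"offset": [0.28,-0.49,-0.06],"rotation": [0,0,-0.0546]},
  {"fingers": -1,"offset": [0.28,-0.49,-0.06],"rotation": [0,0,-0.0546]},
  {"fingers": -1,"offset": [0.28,-0.49,-0.06],"rotation": [0,0,-0.0546]},
  {"fingers": -1,"offset": [0.28,-0.49,-0.06],"rotation": [0,0,-0.0546]},
], grip_force=8)

```text
t: 0.72
eef_pos: [0.313, 0.3279, 0.1674]
eef_rot: [1.282, 2.868, -0.001]
wrist_force: [0.4, -0.1, 0.3]
grip_width: 0.0876
finger_force: 0.0
```

Request:
move_arm([
  {"fingers": -1,"offset": [0.28,-0.49,-0.06],"rotation": [0,0,-0.0546]},
  {"fingers": -1,"offset": [0.28,-0.49,-0.06],"rotation": [0,0,-0.0546]},
  {"fingers": -1,"offset": [0.28,-0.49,-0.06],"rotation": [0,0,-0.0546]},
  {"fingers": -1,"offset": [0.28,-0.49,-0.06],"rotation": [0,0,-0.0546]},
  {"fingers": -1,"offset": [0.28,-0.49,-0.06],"rotation": [0,0,-0.0546]},
])

```text
t: 1.35
eef_pos: [0.4531, 0.0829, 0.1376]
eef_rot: [-2.009, -2.415, -0.0]
wrist_force: [1.0, -0.3, 0.5]
grip_width: 0.0879
finger_force: 0.0
```

Request:
move_arm([
  {"fingers": -1,"offset": [0.28,-0.49,-0.06],"rotation": [0,0,-0.0546]},
  {"fingers": -1,"offset": [0.28,-0.49,-0.06],"rotation": [0,0,-0.0546]},
  {"fingers": -1,"offset": [0.28,-0.49,-0.06],"rotation": [0,0,-0.0546]},
  {"fingers": -1,"offset": [0.28,-0.49,-0.06],"rotation": [0,0,-0.0546]},
  {"fingers": -1,"offset": [0.28,-0.49,-0.06],"rotation": [0,0,-0.0546]},
])

```text
t: 1.98
eef_pos: [0.5931, -0.1621, 0.1073]
eef_rot: [-2.585, -1.784, 0.0]
wrist_force: [1.1, 0.1, 0.5]
grip_width: 0.0878
finger_force: 0.0
```

```bash
python3 - <<'E'
from h import *
for n,h in(("top0",(590,390)),("side0",(402,548))):
    f=load(n);P=cloud(f);hsv=cv2.cvtColor(f["color"],cv2.COLOR_RGB2HSV)
    u,v=np.array(h)*.7; ys,xs=np.mgrid[:420,:560]
    m=(abs(xs-u)<26)&(abs(ys-v)<26)&(hsv[...,1]<60)&(hsv[...,2]>110)&(P[...,2]>.004)
    k,l,s,c=cv2.connectedComponentsWithStats(m.astype(np.uint8)); m=l==1+s[1:,4].argmax()
    q=P[m]; print(n,len(q),np.median(q[:,2]),cv2.minAreaRect((q[:,:2]*1000).astype(np.float32)))
a=np.deg2rad(-26.8)
rows([((.621,-.2123,.016),down(a))])
E
```

```text
top0 317 0.008865601311698583 ((457.5587158203125, -97.29830932617188), (342.9939270019531, 68.54476165771484), 88.7943115234375)
side0 642 0.00798677201738485 ((385.0076904296875, -392.7533264160156), (397.879638671875, 51.707252502441406), 65.4096908569336)
t 1.975 p [ 0.5931 -0.1621  0.1073] F [1.07 0.1  0.49] w 0.0878
2 rows  off [0.1395, -0.2512, -0.4565] rot [-0.0001, -0.0001, -0.0262]
```

Request:
move_arm([
  {"fingers": -1,"offset": [0.28,-0.5,0],"rotation": [0,0,-0.0524]},
  {"fingers": -1,"offset": [0,0,-0.45],"rotation": [0,0,0]},
  {"fingers": -1,"offset": [0,0,-0.42],"rotation": [0,0,0]},
  {"fingers": 1,"offset": [0,0,0],"rotation": [0,0,0]},
  {"fingers": 1,"offset": [0,0,0],"rotation": [0,0,0]},
])

```text
t: 2.6
eef_pos: [0.6212, -0.2104, 0.0227]
eef_rot: [2.671, 1.651, 0.002]
wrist_force: [-0.3, -0.0, 0.3]
grip_width: 0.0714
finger_force: 0.0
```

Request:
move_arm([
  {"fingers": 1,"offset": [0,0,0],"rotation": [0,0,0]},
  {"fingers": 1,"offset": [0,0,0],"rotation": [0,0,0]},
])

```text
t: 2.85
eef_pos: [0.6216, -0.2106, 0.0233]
eef_rot: [2.67, 1.65, 0.003]
wrist_force: [0.9, 0.6, 0.1]
grip_width: 0.0515
finger_force: 0.0
```

```bash
python3 - <<'E'
from h import *
for n,h in(("top0",(590,390)),("side0",(402,548))):
    f=load(n);hsv=cv2.cvtColor(f["color"],cv2.COLOR_RGB2HSV)
    u,v=np.array(h)*.7; ys,xs=np.mgrid[:420,:560]
    m=(abs(xs-u)<26)&(abs(ys-v)<26)&(hsv[...,1]<60)&(hsv[...,2]>(110 if n=="top0" else 190))
    k,l,s,c=cv2.connectedComponentsWithStats(m.astype(np.uint8)); m=l==1+s[1:,4].argmax()
    v,u=np.nonzero(m); r=np.stack([(u-f["K"][0,2])/f["K"][0,0],(v-f["K"][1,2])/f["K"][1,1],np.ones(len(u))],1)@f["R"]; C=-f["R"].T@f["t"]
    X=C+r*((.008-C[2])/r[:,2])[:,None]
    print(n,len(u),cv2.minAreaRect((X[:,:2]*1000).astype(np.float32)))
E
```

```text
top0 414 ((454.4659423828125, -235.53713989257812), (56.973480224609375, 57.36246871948242), 64.90483856201172)
side0 640 ((457.49163818359375, -234.73870849609375), (51.360958099365234, 52.80450439453125), 65.08576202392578)
```

Request:
move_arm([
  {"fingers": 1,"offset": [0,0,0],"rotation": [0,0,0]},
  {"fingers": 1,"offset": [0,0,0],"rotation": [0,0,0]},
  {"fingers": -1,"offset": [0,0,0],"rotation": [0,0,0]},
  {"fingers": -1,"offset": [0,0,0],"rotation": [0,0,0]},
  {"fingers": -1,"offset": [0,0,-0.09],"rotation": [0,0,0]},
])

```text
t: 3.48
eef_pos: [0.6212, -0.2106, 0.0126]
eef_rot: [2.671, 1.651, 0.002]
wrist_force: [-0.5, 0.5, -0.2]
grip_width: 0.0578
finger_force: 0.0
```

Request:
move_arm([
  {"fingers": -1,"offset": [0,0,0],"rotation": [0,0,0]},
  {"fingers": -1,"offset": [0,0,0],"rotation": [0,0,0.0872]},
  {"fingers": -1,"offset": [0,0,0],"rotation": [0,0,0.0872]},
  {"fingers": -1,"offset": [0,0,0],"rotation": [0,0,0.0872]},
  {"fingers": -1,"offset": [0,0,0],"rotation": [0,0,0.0872]},
])

```text
t: 4.1
eef_pos: [0.6205, -0.2103, 0.0118]
eef_rot: [-1.94, -2.471, 0.0]
wrist_force: [-0.5, 0.3, 0.0]
grip_width: 0.0878
finger_force: 0.0
```

Request:
move_arm([
  {"fingers": -1,"offset": [0,0,0],"rotation": [0,0,0.0872]},
  {"fingers": -1,"offset": [0,0,0],"rotation": [0,0,0.0872]},
  {"fingers": -1,"offset": [0,0,0],"rotation": [0,0,0.0872]},
  {"fingers": -1,"offset": [0,0,0],"rotation": [0,0,0.0872]},
  {"fingers": -1,"offset": [0,0,0],"rotation": [0,0,0.0872]},
])

```text
t: 4.72
eef_pos: [0.6205, -0.2103, 0.0118]
eef_rot: [-0.715, -3.059, -0.0]
wrist_force: [0.4, -0.4, -0.6]
grip_width: 0.0879
finger_force: 0.0
```

Request:
move_arm([
  {"fingers": 1,"offset": [0,0,0],"rotation": [0,0,0]},
  {"fingers": 1,"offset": [0,0,0],"rotation": [0,0,0]},
  {"fingers": 1,"offset": [0,0,0],"rotation": [0,0,0]},
  {"fingers": 1,"offset": [0,0,0],"rotation": [0,0,0]},
  {"fingers": 1,"offset": [0,0,0],"rotation": [0,0,0]},
], grip_force=40)

```text
t: 5.35
eef_pos: [0.6206, -0.2103, 0.012]
eef_rot: [-0.725, -3.057, -0.0]
wrist_force: [-0.6, -0.8, -0.3]
grip_width: 0.0416
finger_force: 0.0
```

```bash
cat >> h.py <<'E'
PSI,TH=.159,.445
RN=nestR(PSI,TH); ON=np.array([.565,.1437,.045])+.022*RN[:,2]
RT=np.stack([-RN[:,0],RN[:,1],-RN[:,2]],1)   # tool in nest: y=+pocket y, z=-axis
def nest(x,y,z): return ON+RN@np.array([x,y,z])
E
python3 - <<'E'
from h import *
from station import bot
s=bot.get_obs(); p=s["eef_pos"]; R=Rot.from_rotvec(s["eef_rot"]).as_matrix(); print(R.round(3).tolist(), RT.round(3).tolist(),ON)
print("finger",s["finger_force"])
rows([(p+[0,0,.12],R),(nest(0,0,.12),RT),(nest(0,0,.075),RT)])
print("pocket axis per 10mm", (RN*.1).round(4).tolist())
E
```

```text
[[-0.894, 0.449, -0.0], [0.449, 0.894, 0.0], [0.0, 0.0, -1.0]] [[-0.891, -0.158, 0.425], [-0.143, 0.987, 0.068], [-0.43, 0.0, -0.903]] [0.55564938 0.14220059 0.06485743]
finger 0.0
t 5.35 p [ 0.6206 -0.2103  0.012 ] F [-0.63 -0.81 -0.29] w 0.0416
3 rows  off [0.0, 0.0, 0.4] rot [0.0, 0.0, 0.0]
7 rows  off [-0.1657, 0.4919, 0.0588] rot [-0.0049, -0.0319, 0.0439]
1 rows  off [0.1913, 0.0307, -0.4062] rot [0.0, 0.0, 0.0]
pocket axis per 10mm [[0.0891, -0.0158, -0.0425], [0.0143, 0.0987, -0.0068], [0.043, 0.0, 0.0903]]
```

```bash
python3 - <<'E'
from h import *
from station import bot
im=[]
for n,c in(("side",(518,477)),("top",(573,292))):
    f=bot.grab_frame(n); np.savez(f"pics/{n}1.npz",**f)
    x,y=(np.array(c)*.7).astype(int); x0=min(max(x-70,0),420); y0=min(max(y-70,0),280)
    im.append(cv2.resize(f["color"][y0:y0+140,x0:x0+140,::-1],(400,400),interpolation=cv2.INTER_CUBIC)); print(x0,y0)
cv2.imwrite("pics/look1.png",np.hstack(im))
s=bot.get_obs();print(s["grip_width"],s["finger_force"],s["eef_pos"])
E
```

```text
292 263
331 134
0.03324372932620727 0.0 [ 0.62061854 -0.21032426  0.01205279]
```

View pics/look1.png

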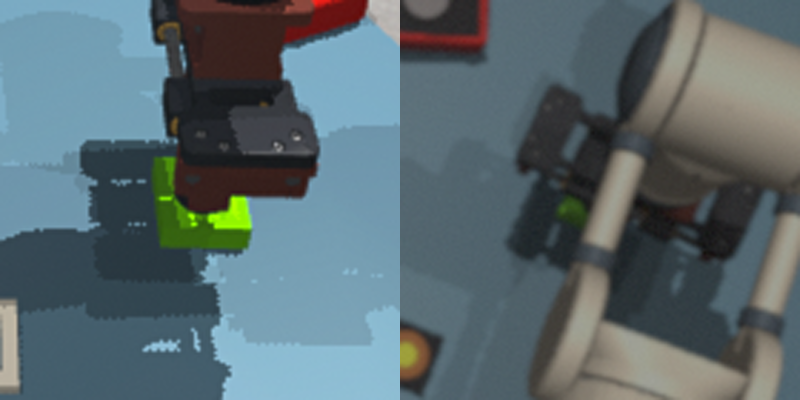

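The picture shows the fingers at about (205,200) in the side crop, over or in front of the housing, which is still lying at about (205,230). They didn't grip it. I'll check the finger positions and heights in the point cloud.

```bash
python3 - <<'E'
from h import *
for n in("side1","top1"):
    f=load(n);P=cloud(f);hsv=cv2.cvtColor(f["color"],cv2.COLOR_RGB2HSV)
    g=(hsv[...,0]>28)&(hsv[...,0]<50)&(hsv[...,1]>150)&(hsv[...,2]>40); q=P[g]; q=q[abs(q[:,0]-.62)<.1]
    t=q[q[:,2]>.015]; print(n,"green",len(q),np.percentile(q,[2,50,98],axis=0).round(4).tolist(), cv2.minAreaRect((t[:,:2]*1000).astype(np.float32)))
    r=((hsv[...,0]<12)|(hsv[...,0]>170))&(hsv[...,1]>70)&(abs(P[...,0]-.62)<.1)&(abs(P[...,1]+.21)<.1)
    q=P[r]; 
    for a in (0,.02,.03,.04,.05,.06,.08,.1): 
        k=q[(q[:,2]>a)&(q[:,2]<a+.01)]
        if len(k): print("  red z",a,len(k),k.mean(0).round(4))
f=load("side1");P=cloud(f)
for v in range(325,350,3): print(v,[ (u,*(P[v,u]*1000).round(0).astype(int)) for u in (345,360,366,372)], [f["color"][v,u].tolist() for u in(360,366)])
E
```

```text
side1 green 571 [[0.5881, -0.2465, 0.0026], [0.6091, -0.229, 0.0191], [0.6384, -0.1838, 0.0414]] ((607.32421875, -236.41665649414062), (104.52688598632812, 54.763702392578125), 58.2928581237793)
  red z 0.03 5 [ 0.6069 -0.2361  0.0394]
  red z 0.04 47 [ 0.6068 -0.2366  0.0455]
  red z 0.05 13 [ 0.6063 -0.2364  0.0509]
top1 green 39 [[0.6044, -0.1962, 0.0131], [0.6108, -0.1881, 0.0204], [0.6183, -0.1787, 0.0248]] ((611.4199829101562, -188.2528839111328), (19.19721221923828, 13.25156021118164), 74.58695983886719)
325 [(345, np.int64(609), np.int64(-180), np.int64(3)), (360, np.int64(564), np.int64(-274), np.int64(133)), (366, np.int64(572), np.int64(-276), np.int64(131)), (372, np.int64(580), np.int64(-280), np.int64(131))] [[44, 46, 47], [54, 31, 28]]
328 [(345, np.int64(607), np.int64(-184), np.int64(0)), (360, np.int64(566), np.int64(-273), np.int64(124)), (366, np.int64(573), np.int64(-276), np.int64(124)), (372, np.int64(580), np.int64(-281), np.int64(125))] [[54, 32, 28], [54, 32, 29]]
331 [(345, np.int64(604), np.int64(-189), np.int64(-1)), (360, np.int64(566), np.int64(-273), n
[... 898 characters left out ...]
), np.int64(-211), np.int64(0)), (360, np.int64(605), np.int64(-232), np.int64(17)), (366, np.int64(614), np.int64(-237), np.int64(18)), (372, np.int64(622), np.int64(-242), np.int64(19))] [[51, 96, 13], [52, 98, 16]]
346 [(345, np.int64(587), np.int64(-217), np.int64(0)), (360, np.int64(605), np.int64(-233), np.int64(10)), (366, np.int64(614), np.int64(-238), np.int64(10)), (372, np.int64(623), np.int64(-242), np.int64(11))] [[54, 100, 16], [56, 107, 15]]
349 [(345, np.int64(584), np.int64(-222), np.int64(1)), (360, np.int64(608), np.int64(-232), np.int64(-1)), (366, np.int64(615), np.int64(-238), np.int64(2)), (372, np.int64(623), np.int64(-243), np.int64(4))] [[52, 88, 40], [55, 104, 28]]
```

```bash
python3 - <<'E'
from h import *
f=load("side0");P=cloud(f)
print("start TCP .1725 .5743 .197; tip expected z .186, fingers at +-44..57.5 along (.287,.957)")
for v in range(88,122,3):
    print(v,[(u,*(P[v,u]*1000).round(0).astype(int).tolist()) for u in range(20,56,4) if 0<P[v,u,2] and P[v,u,2]<.4 and abs(P[v,u,1]-.57)<.12])
f=load("side1");P=cloud(f);m=(np.hypot(P[...,0]-.6206,P[...,1]+.2103)<.05)&(P[...,2]>.024)
L=(P[m]-[.6206,-.2103,.012])@down(np.deg2rad(63.2)); print(np.c_[L[:,2],L[:,1],L[:,0]][np.argsort(-L[:,2])][:40:2].round(3).tolist())
E
```

```text
start TCP .1725 .5743 .197; tip expected z .186, fingers at +-44..57.5 along (.287,.957)
88 [(20, 152, 506, 299), (24, 160, 502, 299), (28, 167, 513, 295), (40, 180, 615, 261), (44, 188, 616, 260), (48, 197, 616, 258)]
91 [(20, 148, 518, 290), (24, 156, 516, 289), (28, 164, 515, 288), (32, 171, 526, 283), (40, 177, 620, 253), (44, 186, 618, 252), (48, 195, 613, 252)]
94 [(24, 153, 521, 281), (28, 161, 519, 280), (32, 169, 522, 278), (44, 184, 614, 245), (48, 193, 614, 244)]
97 [(24, 151, 518, 275), (28, 159, 523, 272), (32, 167, 518, 272), (44, 181, 615, 237), (48, 191, 614, 236), (52, 199, 621, 233)]
100 [(24, 148, 523, 266), (28, 156, 523, 265), (32, 165, 517, 265), (44, 179, 615, 230), (48, 188, 612, 229), (52, 198, 612, 228)]
103 [(28, 154, 522, 258), (32, 162, 523, 256), (36, 170, 524, 255)]
106 [(28, 151, 527, 250), (32, 160, 521, 250), (36, 168, 519, 249)]
109 [(28, 149, 524, 244), (32, 157, 523, 242), (36, 166, 521, 242)]
112 [(32, 155, 526, 234), (36, 164, 521, 234), (40, 171, 527, 231)]
115 [(32, 152, 527, 227), (36, 161, 522, 227), (40, 169, 522, 225)]
118 []
121 []
[[-0.027, -0.029, 0.01], [-0.027, -0.029, 0.003], [-0.027, -0.029, -0.012], [-0.028, -0.029, -0.003], [-0.029, -0.03, 0.008], [-0.029, -0.03, -0.005], [-0.029, -0.031, 0.002], [-0.029, -0.03, -0.009], [-0.03, -0.029, 0.005], [-0.03, -0.029, 0.002], [-0.031, -0.03, 0.01], [-0.031, -0.03, 0.004], [-0.032, -0.029, 0.01], [-0.032, -0.031, -0.011], [-0.032, -0.027, 0.01], [-0.033, -0.029, -0.011], [-0.033, -0.029, 0.005], [-0.033, -0.029, -0.008], [-0.034, -0.03, -0.003], [-0.034, -0.03, 0.001]]
```

The cloud shows the real fingertips about 27 mm behind the reported TCP, at both poses, not 11 mm ahead as stated. So I closed above the housing. I'll go lower and confirm by touch.

Request:
move_arm([
  {"fingers": -1,"offset": [0,0,0],"rotation": [0,0,0]},
  {"fingers": -1,"offset": [0,0,0],"rotation": [0,0,0]},
  {"fingers": -1,"offset": [0,0,0],"rotation": [0,0,0]},
  {"fingers": -1,"offset": [0,0,0],"rotation": [0,0,0]},
  {"fingers": -1,"offset": [0,0,-0.15],"rotation": [0,0,0]},
], grip_force=8)

```text
t: 6.08
eef_pos: [0.6217, -0.2108, -0.0018]
eef_rot: [0.723, 3.054, -0.001]
wrist_force: [0.2, -0.6, -0.2]
grip_width: 0.0796
finger_force: 0.0
```

Request:
move_arm([
  {"fingers": -1,"offset": [0,0,-0.1],"rotation": [0,0,0]},
  {"fingers": -1,"offset": [0,0,-0.05],"rotation": [0,0,0]},
  {"fingers": -1,"offset": [0,0,0],"rotation": [0,0,0]},
])

```text
t: 6.45
eef_pos: [0.6201, -0.2102, -0.019]
eef_rot: [-0.723, -3.056, -0.0]
wrist_force: [0.2, -0.3, -0.9]
grip_width: 0.0881
finger_force: 0.0
```

Request:
move_arm([
  {"fingers": -1,"offset": [0,0,-0.025],"rotation": [0,0,0]},
  {"fingers": -1,"offset": [0,0,-0.015],"rotation": [0,0,0]},
])

```text
t: 6.7
eef_pos: [0.6208, -0.2105, -0.0217]
eef_rot: [0.724, 3.056, -0.0]
wrist_force: [-0.1, -0.0, 1.0]
grip_width: 0.0878
finger_force: 0.0
```

Request:
move_arm([
  {"fingers": 1,"offset": [0,0,0],"rotation": [0,0,0]},
  {"fingers": 1,"offset": [0,0,0],"rotation": [0,0,0]},
  {"fingers": 1,"offset": [0,0,0],"rotation": [0,0,0]},
  {"fingers": 1,"offset": [0,0,0],"rotation": [0,0,0]},
  {"fingers": 1,"offset": [0,0,0],"rotation": [0,0,0]},
])

```text
t: 7.32
eef_pos: [0.6206, -0.2104, -0.0219]
eef_rot: [0.724, 3.057, -0.0]
wrist_force: [-0.3, -0.7, -0.4]
grip_width: 0.0519
finger_force: 8.0
```

Gripped. I'll open, turn 90° and grip again, which centres it along both sides.

Request:
move_arm([
  {"fingers": -1,"offset": [0,0,0],"rotation": [0,0,0]},
  {"fingers": -1,"offset": [0,0,0],"rotation": [0,0,0]},
  {"fingers": -1,"offset": [0,0,0],"rotation": [0,0,0]},
  {"fingers": -1,"offset": [0,0,0],"rotation": [0,0,-0.0872]},
  {"fingers": -1,"offset": [0,0,0],"rotation": [0,0,-0.0872]},
])

```text
t: 7.95
eef_pos: [0.6206, -0.2103, -0.0219]
eef_rot: [1.251, 2.882, 0.0]
wrist_force: [0.2, 0.2, -0.2]
grip_width: 0.0877
finger_force: 0.0
```

Request:
move_arm([
  {"fingers": -1,"offset": [0,0,0],"rotation": [0,0,-0.0872]},
  {"fingers": -1,"offset": [0,0,0],"rotation": [0,0,-0.0872]},
  {"fingers": -1,"offset": [0,0,0],"rotation": [0,0,-0.0872]},
  {"fingers": -1,"offset": [0,0,0],"rotation": [0,0,-0.0872]},
  {"fingers": -1,"offset": [0,0,0],"rotation": [0,0,-0.0872]},
])

```text
t: 8.57
eef_pos: [0.6206, -0.2103, -0.022]
eef_rot: [-2.351, -2.083, 0.0]
wrist_force: [0.4, -0.8, 0.2]
grip_width: 0.0877
finger_force: 0.0
```

Request:
move_arm([
  {"fingers": -1,"offset": [0,0,0],"rotation": [0,0,-0.0872]},
  {"fingers": -1,"offset": [0,0,0],"rotation": [0,0,-0.0872]},
  {"fingers": 1,"offset": [0,0,0],"rotation": [0,0,0]},
  {"fingers": 1,"offset": [0,0,0],"rotation": [0,0,0]},
  {"fingers": 1,"offset": [0,0,0],"rotation": [0,0,0]},
], grip_force=40)

```text
t: 9.2
eef_pos: [0.6206, -0.2103, -0.022]
eef_rot: [-2.671, -1.654, 0.0]
wrist_force: [-0.2, 0.1, 0.2]
grip_width: 0.0616
finger_force: 0.0
```

Request:
move_arm([
  {"fingers": 1,"offset": [0,0,0],"rotation": [0,0,0]},
  {"fingers": 1,"offset": [0,0,0],"rotation": [0,0,0]},
  {"fingers": 1,"offset": [0,0,0.4],"rotation": [0,0,0]},
  {"fingers": 1,"offset": [0,0,0.4],"rotation": [0,0,0]},
  {"fingers": 1,"offset": [0,0,0.4],"rotation": [0,0,0]},
])

```text
t: 9.82
eef_pos: [0.6203, -0.2102, 0.0989]
eef_rot: [-2.672, -1.652, 0.001]
wrist_force: [0.4, -0.5, 0.0]
grip_width: 0.0519
finger_force: 40.0
```

```bash
cat >> h.py <<'E'
RF=np.stack([RN[:,0],-RN[:,1],-RN[:,2]],1)   # flipped: tool y = -pocket y
E
python3 - <<'E'
from h import *
from station import bot
s=bot.get_obs(); p=s["eef_pos"]; print("finger",s["finger_force"])
rows([(nest(0,0,.08),RF),(nest(0,0,.03),RF)])
E
```

```text
finger 39.99979376792908
t 9.825 p [ 0.6203 -0.2102  0.0989] F [ 0.37 -0.52  0.  ] w 0.0519
7 rows  off [-0.1409, 0.4957, 0.0546] rot [0.0195, -0.0266, -0.0666]
1 rows  off [0.2125, 0.0341, -0.4513] rot [0.0, 0.0, 0.0]
```

Request:
move_arm([
  {"fingers": 1,"offset": [-0.141,0.496,0.055],"rotation": [0.0195,-0.0266,-0.0666]},
  {"fingers": 1,"offset": [-0.141,0.496,0.055],"rotation": [0.0195,-0.0266,-0.0666]},
  {"fingers": 1,"offset": [-0.141,0.496,0.055],"rotation": [0.0195,-0.0266,-0.0666]},
  {"fingers": 1,"offset": [-0.141,0.496,0.055],"rotation": [0.0195,-0.0266,-0.0666]},
  {"fingers": 1,"offset": [-0.141,0.496,0.055],"rotation": [0.0195,-0.0266,-0.0666]},
])

```text
t: 10.45
eef_pos: [0.5494, 0.0388, 0.1256]
eef_rot: [-3.004, -0.656, -0.504]
wrist_force: [0.7, 0.7, -0.7]
grip_width: 0.0523
finger_force: 40.0
```

Request:
move_arm([
  {"fingers": 1,"offset": [-0.141,0.496,0.055],"rotation": [0.0195,-0.0266,-0.0666]},
  {"fingers": 1,"offset": [-0.141,0.496,0.055],"rotation": [0.0195,-0.0266,-0.0666]},
  {"fingers": 1,"offset": [0,0,0],"rotation": [0,0,0]},
])

```text
t: 10.82
eef_pos: [0.5213, 0.1369, 0.1364]
eef_rot: [-3.02, -0.265, -0.677]
wrist_force: [-0.0, 0.2, 0.2]
grip_width: 0.052
finger_force: 40.0
```

```bash
python3 - <<'E'
from h import *
from station import bot
im=[]
for n,c in(("side",(357,300)),("top",(362,325))):
    f=bot.grab_frame(n); np.savez(f"pics/{n}2.npz",**f);P=cloud(f);hsv=cv2.cvtColor(f["color"],cv2.COLOR_RGB2HSV)
    x,y=(np.array(c)*.7).astype(int); x0=x-60; y0=y-60
    im.append(cv2.resize(f["color"][y0:y0+120,x0:x0+120,::-1],(400,400),interpolation=cv2.INTER_CUBIC))
    g=(hsv[...,0]>28)&(hsv[...,0]<50)&(hsv[...,1]>150)&(hsv[...,2]>40)&(np.linalg.norm(P-ON,axis=-1)<.25)
    L=(P[g]-ON)@RN*1000
    print(n,g.sum(),np.percentile(L,[2,10,50,90,98],axis=0).round(1).tolist() if g.sum() else 0)
cv2.imwrite("pics/look2.png",np.hstack(im))
rows([(nest(0,0,.06),RF)])
E
```

```text
side 221 [[-113.1, -183.2, -14.4], [-107.9, -177.3, -11.5], [-19.1, -25.3, 120.1], [22.2, -4.8, 122.2], [24.8, 16.6, 135.9]]
top 285 [[-112.0, -179.9, -13.5], [-105.4, -171.1, -6.3], [16.7, -6.9, 121.5], [25.2, 18.1, 124.2], [25.9, 21.9, 125.5]]
t 10.925 p [0.5227 0.1335 0.136 ] F [-0.76 -0.52 -1.63] w 0.0514
1 rows  off [0.074, 0.0464, -0.1703] rot [0.0027, -0.0025, -0.0065]
```

View pics/look2.png

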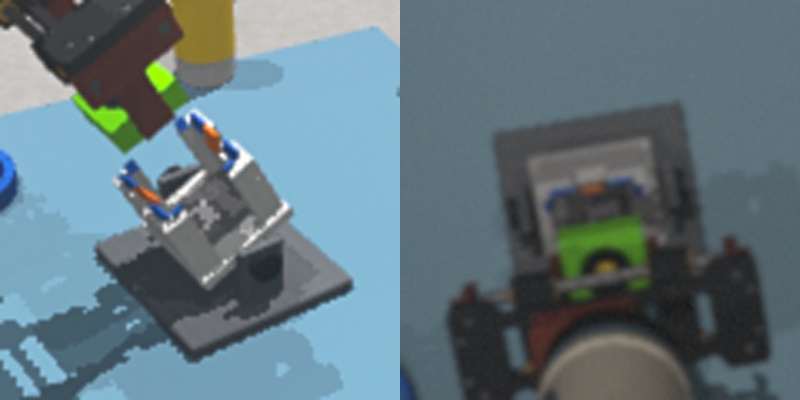

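The pictures show the housing held squarely above the pocket: side crop (130,100), top crop (605,250). The cloud puts its top at 122 mm and x centred, so the offset lies along the tool axis. I'll check how noisy the readings are.

```bash
cat >> h.py <<'E'
def rd(k=6):
    from station import bot
    S=[]
    for _ in range(k):
        s=bot.get_obs(); S.append(np.r_[s["eef_pos"],s["wrist_force"],s["eef_rot"]]); bot.grab_frame("top")
    S=np.array(S); p=np.median(S[:,:3],0); R=Rot.from_rotvec(S[:,6:]).mean().as_matrix()
    return p,R,S[:,3:6].mean(0),S
E
python3 - <<'E'
from h import *
p,R,F,S=rd(); print(S[:,:3].round(4).tolist(),"F",F.round(2),(R.T@RF).round(3).tolist())
print("nest xyz",((p-ON)@RN*1000).round(2))
E
```

```text
[[0.5227, 0.1335, 0.136], [0.5232, 0.1325, 0.1359], [0.5234, 0.1319, 0.1358], [0.5236, 0.1315, 0.1357], [0.5237, 0.1314, 0.1357], [0.5236, 0.1315, 0.1357]] F [-0.04 -0.44 -1.04] [[1.0, -0.01, 0.006], [0.01, 1.0, 0.0], [-0.006, -0.0, 1.0]]
nest xyz [ 0.39 -5.29 78.37]
```

```bash
cat > nxt.py <<'E'
import sys
from h import *
a=[float(v)/1000 for v in sys.argv[1:4]]
p,R,F,S=rd(2); print("nest mm",((p-ON)@RN*1000).round(2),"F nest",(F@RN).round(2))
rows([(nest(*a),RF if len(sys.argv)<5 else RT)],p0=p,R0=R)
E
python3 nxt.py 0 0 36; python3 -c "
from h import *
print((RN*.1).T.round(4))"
```

```text
nest mm [ 0.39 -5.28 78.3 ] F nest [ 0.16 -0.06 -1.03]
1 rows  off [0.168, 0.0804, -0.3835] rot [0.0023, -0.0028, -0.0037]
[[ 0.0891  0.0143  0.043 ]
 [-0.0158  0.0987  0.    ]
 [-0.0425 -0.0068  0.0903]]
```

Request:
move_arm([
  {"fingers": 1,"offset": [0.056,0.0268,-0.128],"rotation": [0.0023,-0.0028,-0.0037]},
  {"fingers": 1,"offset": [0.056,0.0268,-0.128],"rotation": [0,0,0]},
  {"fingers": 1,"offset": [0.056,0.0268,-0.128],"rotation": [0,0,0]},
  {"fingers": 1,"offset": [0,0,0],"rotation": [0,0,0]},
  {"fingers": 1,"offset": [0,0,0],"rotation": [0,0,0]},
])

```text
t: 11.95
eef_pos: [0.54, 0.1412, 0.0976]
eef_rot: [-3.02, -0.244, -0.684]
wrist_force: [-0.3, 0.2, 0.1]
grip_width: 0.0518
finger_force: 40.0
```

```bash
python3 nxt.py 0 0 30
```

```text
nest mm [ 0.19  1.47 36.52] F nest [-0.19 -0.19 -0.43]
1 rows  off [0.0284, -0.0104, -0.0597] rot [-0.0002, 0.0006, -0.0011]
```

Request:
move_arm([
  {"fingers": 1,"offset": [0.0284,-0.0104,-0.0597],"rotation": [0,0,0]},
  {"fingers": 1,"offset": [0,0,0],"rotation": [0,0,0]},
])

```text
t: 12.3
eef_pos: [0.5426, 0.1399, 0.091]
eef_rot: [-3.02, -0.243, -0.683]
wrist_force: [-0.4, -0.2, -1.6]
grip_width: 0.0519
finger_force: 40.0
```

```bash
python3 nxt.py 0 0 20
```

```text
nest mm [-0.64 -0.23 29.44] F nest [-0.56 -0.18 -1.16]
1 rows  off [0.0454, 0.0096, -0.0825] rot [-0.0002, 0.0, -0.0009]
```

Request:
move_arm([
  {"fingers": 1,"offset": [0.024,0.006,-0.042],"rotation": [0,0,0]},
  {"fingers": 1,"offset": [0,0,0],"rotation": [0,0,0]},
])

```text
t: 12.65
eef_pos: [0.545, 0.1406, 0.0868]
eef_rot: [-3.02, -0.243, -0.683]
wrist_force: [0.2, -0.1, -1.3]
grip_width: 0.0519
finger_force: 40.0
```

Request:
move_arm([
  {"fingers": 1,"offset": [0.0213,0.0034,-0.0452],"rotation": [0,0,0]},
  {"fingers": 1,"offset": [0,0,0],"rotation": [0,0,0]},
])

```text
t: 12.9
eef_pos: [0.5471, 0.141, 0.0822]
eef_rot: [-3.02, -0.243, -0.683]
wrist_force: [-0.3, 0.3, -0.7]
grip_width: 0.0518
finger_force: 40.0
```

```bash
python3 nxt.py 0 0 10
```

```text
nest mm [-0.27  0.13 19.49] F nest [-0.41 -0.2  -0.56]
1 rows  off [0.0429, 0.0055, -0.0844] rot [-0.0002, -0.0001, -0.001]
```

Request:
move_arm([
  {"fingers": 1,"offset": [0.0213,0.0034,-0.0452],"rotation": [0,0,0]},
  {"fingers": 1,"offset": [0,0,0],"rotation": [0,0,0]},
])

```text
t: 13.25
eef_pos: [0.5495, 0.1414, 0.0782]
eef_rot: [-3.02, -0.243, -0.685]
wrist_force: [0.3, 0.9, -1.2]
grip_width: 0.0515
finger_force: 40.0
```

```bash
python3 nxt.py 0 0 10
```

```text
nest mm [ 0.2   0.13 14.76] F nest [-0.15  0.2  -1.11]
1 rows  off [0.0187, 0.0017, -0.0438] rot [-0.0002, 0.0004, -0.001]
```

Request:
move_arm([
  {"fingers": 1,"offset": [0.017,0.0027,-0.0361],"rotation": [0,0,0]},
  {"fingers": 1,"offset": [0,0,0],"rotation": [0,0,0]},
])

```text
t: 13.6
eef_pos: [0.5513, 0.1416, 0.0751]
eef_rot: [-3.019, -0.243, -0.685]
wrist_force: [-1.7, -0.9, 2.3]
grip_width: 0.0521
finger_force: 40.0
```

Request:
move_arm([
  {"fingers": 1,"offset": [0.017,0.0027,-0.0361],"rotation": [0,0,0]},
  {"fingers": 1,"offset": [0,0,0],"rotation": [0,0,0]},
])

```text
t: 13.85
eef_pos: [0.5527, 0.1419, 0.0705]
eef_rot: [-3.02, -0.243, -0.683]
wrist_force: [-0.5, -0.3, 0.9]
grip_width: 0.0516
finger_force: 40.0
```

```bash
python3 nxt.py 0 0 0; python3 - <<'E'
from h import *
from station import bot
f=bot.grab_frame("side"); np.savez("pics/side3.npz",**f)
cv2.imwrite("pics/look3.png",cv2.resize(f["color"][160:270,190:310,::-1],(720,660)[:2],interpolation=cv2.INTER_CUBIC)[:600])
E
```

```text
nest mm [-0.27  0.12  6.43] F nest [-0.38 -0.02  0.46]
1 rows  off [0.0299, 0.0036, -0.0569] rot [-0.0002, 0.0, -0.001]
```

View pics/look3.png

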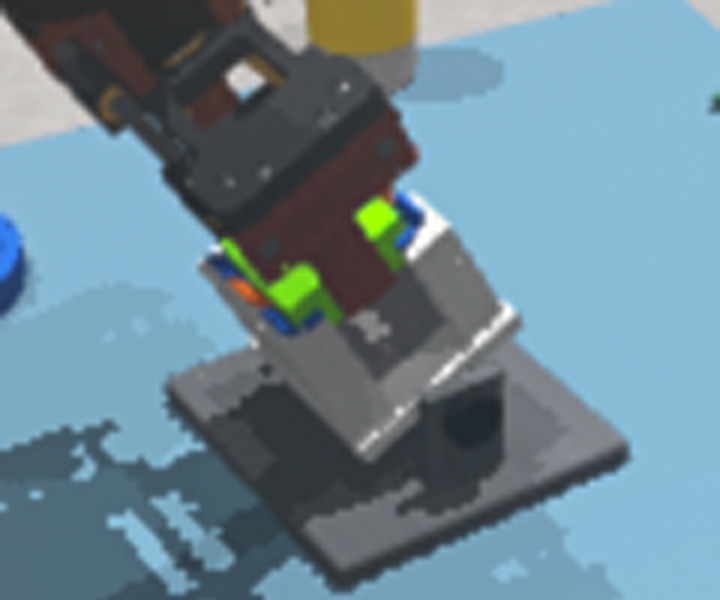

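The housing is entering squarely between the walls, with the fingers in the cutaway at about (370,270) in the crop. I'll continue down.

Request:
move_arm([
  {"fingers": 1,"offset": [0.034,0.0054,-0.0722],"rotation": [0,0,0]},
  {"fingers": 1,"offset": [0,0,0],"rotation": [0,0,0]},
])

```text
t: 14.25
eef_pos: [0.5559, 0.1423, 0.0627]
eef_rot: [-3.02, -0.243, -0.682]
wrist_force: [1.6, 0.3, -2.1]
grip_width: 0.0519
finger_force: 40.0
```

Request:
move_arm([
  {"fingers": 1,"offset": [0.034,0.0054,-0.0722],"rotation": [0,0,0]},
  {"fingers": 1,"offset": [0,0,0],"rotation": [0,0,0]},
])

```text
t: 14.5
eef_pos: [0.5593, 0.1429, 0.0553]
eef_rot: [-3.02, -0.243, -0.682]
wrist_force: [2.9, 1.2, -3.7]
grip_width: 0.0519
finger_force: 40.0
```

Request:
move_arm([
  {"fingers": 1,"offset": [0.0213,0.0034,-0.0452],"rotation": [0,0,0]},
  {"fingers": 1,"offset": [0,0,0],"rotation": [0,0,0]},
])

```text
t: 14.75
eef_pos: [0.5614, 0.1432, 0.0514]
eef_rot: [-3.02, -0.243, -0.682]
wrist_force: [-0.5, 0.5, -1.2]
grip_width: 0.052
finger_force: 40.0
```

```bash
python3 nxt.py 0 0 -22
```

```text
nest mm [ -0.4    0.09 -14.54] F nest [-0.85  0.18 -0.84]
1 rows  off [0.0354, 0.0048, -0.0656] rot [-0.0001, -0.0002, -0.0009]
```

Request:
move_arm([
  {"fingers": 1,"offset": [0.0213,0.0034,-0.0452],"rotation": [0,0,0]},
  {"fingers": 1,"offset": [0,0,0],"rotation": [0,0,0]},
])

```text
t: 15.1
eef_pos: [0.5637, 0.1436, 0.0472]
eef_rot: [-3.02, -0.243, -0.683]
wrist_force: [0.1, 1.2, -1.3]
grip_width: 0.0521
finger_force: 40.0
```

Request:
move_arm([
  {"fingers": 1,"offset": [0.0085,0.0014,-0.0181],"rotation": [0,0,0]},
  {"fingers": 1,"offset": [0,0,0],"rotation": [0,0,0]},
])

```text
t: 15.35
eef_pos: [0.5647, 0.1438, 0.0457]
eef_rot: [-3.02, -0.243, -0.684]
wrist_force: [0.3, 0.1, -0.7]
grip_width: 0.0514
finger_force: 40.0
```

Request:
move_arm([
  {"fingers": 1,"offset": [0.0085,0.0014,-0.0181],"rotation": [0,0,0]},
  {"fingers": 1,"offset": [0,0,0],"rotation": [0,0,0]},
])

```text
t: 15.6
eef_pos: [0.5655, 0.1439, 0.0439]
eef_rot: [-3.02, -0.243, -0.684]
wrist_force: [0.1, 0.3, -0.9]
grip_width: 0.0518
finger_force: 40.0
```

```bash
python3 nxt.py 0 0 -22
```

```text
nest mm [  0.     0.12 -23.22] F nest [-0.03 -0.24 -0.4 ]
1 rows  off [-0.005, -0.002, 0.011] rot [-0.0002, 0.0002, -0.001]
```

Request:
move_arm([
  {"fingers": 1,"offset": [0.0064,0.001,-0.0135],"rotation": [0,0,0]},
  {"fingers": 1,"offset": [0,0,0],"rotation": [0,0,0]},
])

```text
t: 15.95
eef_pos: [0.5662, 0.144, 0.0426]
eef_rot: [-3.02, -0.243, -0.684]
wrist_force: [-0.3, 1.0, -1.0]
grip_width: 0.0518
finger_force: 40.0
```

Request:
move_arm([
  {"fingers": 1,"offset": [0.0064,0.001,-0.0135],"rotation": [0,0,0]},
  {"fingers": 1,"offset": [0,0,0],"rotation": [0,0,0]},
])

```text
t: 16.2
eef_pos: [0.5668, 0.1441, 0.0412]
eef_rot: [-3.02, -0.243, -0.684]
wrist_force: [-0.0, -0.5, -0.9]
grip_width: 0.0516
finger_force: 40.0
```

```bash
python3 nxt.py 0 0 -27
```

```text
nest mm [  0.04   0.12 -26.21] F nest [-0.5   0.27 -0.82]
1 rows  off [0.0032, -0.0007, -0.0073] rot [-0.0002, 0.0003, -0.001]
```

Request:
move_arm([
  {"fingers": 1,"offset": [0.0043,0.0007,-0.009],"rotation": [0,0,0]},
  {"fingers": 1,"offset": [0,0,0],"rotation": [0,0,0]},
])

```text
t: 16.55
eef_pos: [0.5673, 0.1442, 0.0404]
eef_rot: [-3.02, -0.243, -0.684]
wrist_force: [-0.4, 0.8, -1.7]
grip_width: 0.0519
finger_force: 40.0
```

Request:
move_arm([
  {"fingers": 1,"offset": [0.0043,0.0007,-0.009],"rotation": [0,0,0]},
  {"fingers": 1,"offset": [0,0,0],"rotation": [0,0,0]},
])

```text
t: 16.8
eef_pos: [0.5675, 0.1442, 0.0402]
eef_rot: [-3.02, -0.243, -0.684]
wrist_force: [-5.8, -1.2, 5.3]
grip_width: 0.0518
finger_force: 40.0
```

Request:
move_arm([
  {"fingers": 1,"offset": [0.0043,0.0007,-0.009],"rotation": [0,0,0]},
  {"fingers": 1,"offset": [0,0,0],"rotation": [0,0,0]},
])

```text
t: 17.05
eef_pos: [0.5675, 0.1442, 0.0402]
eef_rot: [-3.02, -0.243, -0.683]
wrist_force: [-13.9, -2.4, 10.7]
grip_width: 0.0521
finger_force: 40.0
```

```bash
python3 nxt.py 0 0 -27
```

```text
nest mm [  0.27   0.14 -27.47] F nest [-7.86 -0.48 16.08]
1 rows  off [-0.0041, -0.0021, 0.0031] rot [-0.0001, -0.0001, -0.001]
```

Floor felt with TCP at -27.4, so it lies about 5.4 mm below the pocket point. I'll ease off, open and retreat, then check the housing.

Request:
move_arm([
  {"fingers": 1,"offset": [-0.008,-0.0014,0.012],"rotation": [0,0,0]},
  {"fingers": -1,"offset": [0,0,0],"rotation": [0,0,0]},
  {"fingers": -1,"offset": [0,0,0],"rotation": [0,0,0]},
  {"fingers": -1,"offset": [0,0,0],"rotation": [0,0,0]},
  {"fingers": -1,"offset": [0,0,0],"rotation": [0,0,0]},
], grip_force=8)

```text
t: 17.77
eef_pos: [0.5674, 0.1442, 0.0398]
eef_rot: [-3.02, -0.243, -0.684]
wrist_force: [-0.0, -0.3, 0.1]
grip_width: 0.0866
finger_force: 0.2
```

Request:
move_arm([
  {"fingers": -1,"offset": [-0.106,-0.017,0.226],"rotation": [0,0,0]},
  {"fingers": -1,"offset": [-0.212,-0.034,0.45],"rotation": [0,0,0]},
  {"fingers": -1,"offset": [-0.212,-0.034,0.45],"rotation": [0,0,0]},
])

```text
t: 18.15
eef_pos: [0.5135, 0.1355, 0.1533]
eef_rot: [-3.02, -0.243, -0.683]
wrist_force: [0.9, 0.9, 1.5]
grip_width: 0.0879
finger_force: 0.0
```

```bash
python3 - <<'E'
from h import *
for ph in (-25,):
    a=np.deg2rad(ph); rows([((.456,-.235,.06),down(a)),((.456,-.235,-.022),down(a))])
E
```

```text
t 18.15 p [0.5135 0.1355 0.1533] F [0.89 0.9  1.47] w 0.0879
7 rows  off [-0.0821, -0.5293, -0.1332] rot [-0.02, 0.0264, 0.0684]
2 rows  off [0.0, 0.0, -0.41] rot [0.0, 0.0, 0.0]
```

Request:
move_arm([
  {"fingers": -1,"offset": [-0.0718,-0.463,-0.1166],"rotation": [-0.0175,0.0231,0.0599]},
  {"fingers": -1,"offset": [-0.0718,-0.463,-0.1166],"rotation": [-0.0175,0.0231,0.0599]},
  {"fingers": -1,"offset": [-0.0718,-0.463,-0.1166],"rotation": [-0.0175,0.0231,0.0599]},
  {"fingers": -1,"offset": [-0.0718,-0.463,-0.1166],"rotation": [-0.0175,0.0231,0.0599]},
  {"fingers": -1,"offset": [-0.0718,-0.463,-0.1166],"rotation": [-0.0175,0.0231,0.0599]},
])

```text
t: 18.77
eef_pos: [0.4782, -0.0977, 0.0941]
eef_rot: [-2.883, -1.183, -0.268]
wrist_force: [1.6, 0.5, 0.0]
grip_width: 0.0876
finger_force: 0.0
```

Request:
move_arm([
  {"fingers": -1,"offset": [-0.0718,-0.463,-0.1166],"rotation": [-0.0175,0.0231,0.0599]},
  {"fingers": -1,"offset": [-0.0718,-0.463,-0.1166],"rotation": [-0.0175,0.0231,0.0599]},
  {"fingers": -1,"offset": [-0.0718,-0.463,-0.1166],"rotation": [-0.0175,0.0231,0.0599]},
  {"fingers": -1,"offset": [0,0,0],"rotation": [0,0,0]},
])

```text
t: 19.27
eef_pos: [0.4561, -0.2363, 0.0575]
eef_rot: [-2.648, -1.685, 0.003]
wrist_force: [-0.1, 0.2, 0.9]
grip_width: 0.088
finger_force: 0.0
```

```bash
python3 - <<'E'
from h import *
from station import bot
p,R,F,S=rd(3); print(p.round(4)); a=np.deg2rad(-25)
rows([((.456,-.235,-.015),down(a))],p0=p,R0=R)
im=[]
for n,c in(("side",(357,300)),("top",(362,325))):
    f=bot.grab_frame(n); np.savez(f"pics/{n}4.npz",**f);P=cloud(f);hsv=cv2.cvtColor(f["color"],cv2.COLOR_RGB2HSV)
    x,y=(np.array(c)*.7).astype(int)
    im.append(cv2.resize(f["color"][y-45:y+45,x-45:x+45,::-1],(400,400),interpolation=cv2.INTER_CUBIC))
    L=(P-ON)@RN*1000
    g=(hsv[...,0]>28)&(hsv[...,0]<50)&(hsv[...,1]>150)&(np.abs(L).max(-1)<40)
    q=L[g]; print(n,len(q),np.percentile(q,[5,50,95],axis=0).round(1).tolist())
    t=q[(abs(q[:,0])<24)&(q[:,2]>8)]; A=np.c_[t[:,:2],np.ones(len(t))]; print(" plane slopes,z0",np.linalg.lstsq(A,t[:,2],rcond=None)[0].round(3))
cv2.imwrite("pics/look4.png",np.hstack(im))
E
```

```text
[ 0.4566 -0.2351  0.0583]
2 rows  off [-0.0031, 0.0003, -0.3664] rot [-0.0003, -0.0004, 0.0002]
side 50 [[-21.7, 3.9, 13.7], [-14.3, 16.9, 14.9], [-0.0, 24.4, 16.7]]
 plane slopes,z0 [ 0.018 -0.024 15.56 ]
top 151 [[-23.8, -22.9, 12.8], [-15.5, 0.9, 16.3], [4.8, 22.9, 20.5]]
 plane slopes,z0 [ 2.9000e-02 -1.1000e-02  1.6792e+01]
```

View pics/look4.png

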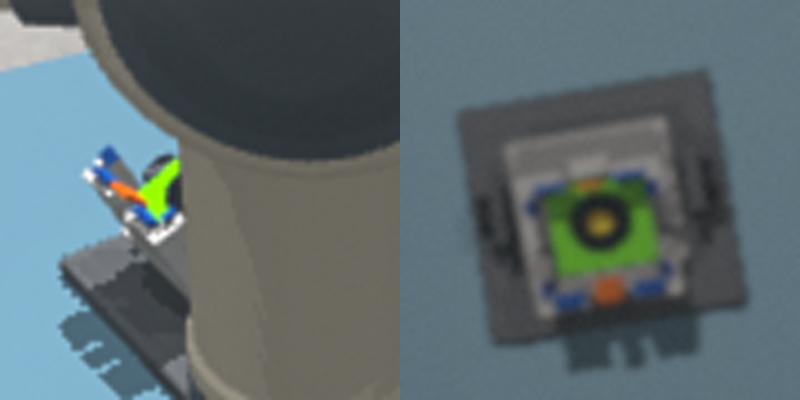

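The top crop shows the housing seated squarely, centre about (600,222), with both clips visible at (590,185) and (608,290). Its top fits at about 15 mm, near the expected 14.6. On to the spacer.

Request:
move_arm([
  {"fingers": -1,"offset": [-0.006,0,-0.4],"rotation": [0,0,0]},
  {"fingers": -1,"offset": [0,0,-0.3],"rotation": [0,0,0]},
  {"fingers": -1,"offset": [0,0,-0.1],"rotation": [0,0,0]},
  {"fingers": -1,"offset": [0,0,0],"rotation": [0,0,0]},
])

```text
t: 20.02
eef_pos: [0.4564, -0.2343, -0.0205]
eef_rot: [-2.648, -1.69, 0.0]
wrist_force: [0.0, 0.7, 1.4]
grip_width: 0.0877
finger_force: 0.0
```

Request:
move_arm([
  {"fingers": -1,"offset": [0,0,-0.015],"rotation": [0,0,0]},
  {"fingers": -1,"offset": [0,0,0],"rotation": [0,0,0]},
])

```text
t: 20.27
eef_pos: [0.4571, -0.2351, -0.021]
eef_rot: [2.647, 1.689, 0.001]
wrist_force: [0.7, 0.0, -0.2]
grip_width: 0.0879
finger_force: 0.0
```

Request:
move_arm([
  {"fingers": -1,"offset": [0,0,-0.01],"rotation": [0,0,0]},
  {"fingers": -1,"offset": [0,0,0],"rotation": [0,0,0]},
])

```text
t: 20.52
eef_pos: [0.4564, -0.2348, -0.0231]
eef_rot: [-2.648, -1.69, -0.0]
wrist_force: [0.2, -0.1, -0.3]
grip_width: 0.0879
finger_force: 0.0
```

Request:
move_arm([
  {"fingers": -1,"offset": [0,0,-0.015],"rotation": [0,0,0]},
  {"fingers": 1,"offset": [0,0,0],"rotation": [0,0,0]},
  {"fingers": 1,"offset": [0,0,0],"rotation": [0,0,0]},
  {"fingers": 1,"offset": [0,0,0],"rotation": [0,0,0]},
  {"fingers": 1,"offset": [0,0,0],"rotation": [0,0,0]},
])

```text
t: 21.15
eef_pos: [0.4566, -0.2349, -0.0242]
eef_rot: [2.648, 1.69, 0.0]
wrist_force: [-0.3, -0.2, 4.6]
grip_width: 0.0516
finger_force: 10.9
```

Request:
move_arm([
  {"fingers": 1,"offset": [0,0,0],"rotation": [0,0,0]},
])

```text
t: 21.28
eef_pos: [0.4566, -0.2349, -0.0242]
eef_rot: [2.648, 1.69, 0.0]
wrist_force: [-1.5, 1.6, 5.1]
grip_width: 0.0517
finger_force: 11.0
```

Squeezed, with light bench contact (5 N), so the tip is at TCP+24 mm. I'll rise slightly, open, turn 90° and grip.

Request:
move_arm([
  {"fingers": -1,"offset": [0,0,0.015],"rotation": [0,0,0]},
  {"fingers": -1,"offset": [0,0,0],"rotation": [0,0,0]},
  {"fingers": -1,"offset": [0,0,0],"rotation": [0,0,0]},
  {"fingers": -1,"offset": [0,0,0],"rotation": [0,0,0.0872]},
  {"fingers": -1,"offset": [0,0,0],"rotation": [0,0,0.0872]},
])

```text
t: 21.9
eef_pos: [0.4561, -0.2346, -0.0236]
eef_rot: [-2.308, -2.13, 0.001]
wrist_force: [0.5, 1.0, -0.4]
grip_width: 0.0875
finger_force: 0.0
```

Request:
move_arm([
  {"fingers": -1,"offset": [0,0,0],"rotation": [0,0,0.0872]},
  {"fingers": -1,"offset": [0,0,0],"rotation": [0,0,0.0872]},
  {"fingers": -1,"offset": [0,0,0],"rotation": [0,0,0.0872]},
  {"fingers": -1,"offset": [0,0,0],"rotation": [0,0,0.0872]},
  {"fingers": -1,"offset": [0,0,0],"rotation": [0,0,0.0872]},
])

```text
t: 22.52
eef_pos: [0.4561, -0.2346, -0.0236]
eef_rot: [-1.193, -2.906, 0.0]
wrist_force: [0.4, -0.9, 0.1]
grip_width: 0.088
finger_force: 0.0
```

Request:
move_arm([
  {"fingers": -1,"offset": [0,0,0],"rotation": [0,0,0.0872]},
  {"fingers": -1,"offset": [0,0,0],"rotation": [0,0,0.0872]},
  {"fingers": 1,"offset": [0,0,0],"rotation": [0,0,0]},
  {"fingers": 1,"offset": [0,0,0],"rotation": [0,0,0]},
  {"fingers": 1,"offset": [0,0,0],"rotation": [0,0,0]},
], grip_force=40)

```text
t: 23.15
eef_pos: [0.4563, -0.2347, -0.0233]
eef_rot: [-0.682, -3.066, 0.001]
wrist_force: [0.1, -0.4, 0.7]
grip_width: 0.0611
finger_force: 0.0
```

Request:
move_arm([
  {"fingers": 1,"offset": [0,0,0],"rotation": [0,0,0]},
  {"fingers": 1,"offset": [0,0,0],"rotation": [0,0,0]},
])

```text
t: 23.4
eef_pos: [0.4563, -0.2347, -0.0233]
eef_rot: [-0.68, -3.067, 0.0]
wrist_force: [0.8, -0.8, -0.1]
grip_width: 0.0514
finger_force: 40.0
```

```bash
python3 - <<'E'
from h import *
p,R,F,S=rd(2); print(p.round(4),F.round(1))
rows([(p+[0,0,.12],R),(nest(0,0,.08),RT)],p0=p,R0=R)
E
```

```text
[ 0.4563 -0.2347 -0.0233] [ 0.5 -0.1  0. ]
3 rows  off [0.0, 0.0, 0.4] rot [0.0, 0.0, 0.0]
7 rows  off [0.0934, 0.5306, 0.0577] rot [-0.0044, -0.032, 0.0418]
```

Request:
move_arm([
  {"fingers": 1,"offset": [0,0,0.4],"rotation": [0,0,0]},
  {"fingers": 1,"offset": [0,0,0.4],"rotation": [0,0,0]},
  {"fingers": 1,"offset": [0,0,0.4],"rotation": [0,0,0]},
  {"fingers": 1,"offset": [0.0817,0.464,0.0505],"rotation": [-0.0039,-0.028,0.0366]},
  {"fingers": 1,"offset": [0.0817,0.464,0.0505],"rotation": [-0.0039,-0.028,0.0366]},
])

```text
t: 24.12
eef_pos: [0.4732, -0.1412, 0.1077]
eef_rot: [0.435, 2.995, 0.013]
wrist_force: [0.5, 0.1, -0.4]
grip_width: 0.0516
finger_force: 40.0
```

Request:
move_arm([
  {"fingers": 1,"offset": [0.0817,0.464,0.0505],"rotation": [-0.0039,-0.028,0.0366]},
  {"fingers": 1,"offset": [0.0817,0.464,0.0505],"rotation": [-0.0039,-0.028,0.0366]},
  {"fingers": 1,"offset": [0.0817,0.464,0.0505],"rotation": [-0.0039,-0.028,0.0366]},
  {"fingers": 1,"offset": [0.0817,0.464,0.0505],"rotation": [-0.0039,-0.028,0.0366]},
  {"fingers": 1,"offset": [0.0817,0.464,0.0505],"rotation": [-0.0039,-0.028,0.0366]},
])

```text
t: 24.75
eef_pos: [0.5135, 0.0916, 0.1325]
eef_rot: [-0.117, 2.746, 0.043]
wrist_force: [-0.0, -0.8, -0.4]
grip_width: 0.0514
finger_force: 40.0
```

Request:
move_arm([
  {"fingers": 1,"offset": [0.0817,0.464,0.0505],"rotation": [-0.0039,-0.028,0.0366]},
  {"fingers": 1,"offset": [0,0,0],"rotation": [0,0,0]},
  {"fingers": 1,"offset": [0,0,0],"rotation": [0,0,0]},
])

```text
t: 25.12
eef_pos: [0.5214, 0.1361, 0.1369]
eef_rot: [-0.214, 2.689, 0.047]
wrist_force: [-0.7, -0.2, -1.3]
grip_width: 0.0518
finger_force: 40.0
```

```bash
python3 nxt.py 0 0 36 T
```

```text
nest mm [-0.29 -0.88 79.99] F nest [-0.75 -0.06 -0.75]
1 rows  off [0.1882, 0.0391, -0.3958] rot [0.0004, -0.0, 0.0003]
```

Request:
move_arm([
  {"fingers": 1,"offset": [0.07,0.015,-0.148],"rotation": [0,0,0]},
  {"fingers": 1,"offset": [0.07,0.015,-0.148],"rotation": [0,0,0]},
  {"fingers": 1,"offset": [0.07,0.014,-0.148],"rotation": [0,0,0]},
  {"fingers": 1,"offset": [0,0,0],"rotation": [0,0,0]},
])

```text
t: 25.72
eef_pos: [0.5418, 0.1405, 0.0895]
eef_rot: [-0.215, 2.693, 0.047]
wrist_force: [-1.0, 0.5, -0.9]
grip_width: 0.0515
finger_force: 40.0
```

```bash
python3 nxt.py -0.2 0 18 T
```

```text
nest mm [-1.39  0.57 28.88] F nest [-0.36  0.42 -0.67]
1 rows  off [0.0577, 0.0035, -0.0931] rot [0.0005, -0.0014, -0.0]
```

Request:
move_arm([
  {"fingers": 1,"offset": [0.036,0.0,-0.048],"rotation": [0,0,0]},
  {"fingers": 1,"offset": [0.0213,0.0034,-0.0452],"rotation": [0,0,0]},
  {"fingers": 1,"offset": [0,0,0],"rotation": [0,0,0]},
])

```text
t: 26.2
eef_pos: [0.5482, 0.1412, 0.0828]
eef_rot: [-0.215, 2.689, 0.048]
wrist_force: [0.3, -0.7, 0.1]
grip_width: 0.0515
finger_force: 40.0
```

Request:
move_arm([
  {"fingers": 1,"offset": [0.0213,0.0034,-0.0452],"rotation": [0,0,0]},
  {"fingers": 1,"offset": [0,0,0],"rotation": [0,0,0]},
])

```text
t: 26.45
eef_pos: [0.5502, 0.1415, 0.0783]
eef_rot: [-0.215, 2.689, 0.048]
wrist_force: [-1.5, 0.0, 0.3]
grip_width: 0.0515
finger_force: 40.0
```

Request:
move_arm([
  {"fingers": 1,"offset": [0.0213,0.0034,-0.0452],"rotation": [0,0,0]},
  {"fingers": 1,"offset": [0,0,0],"rotation": [0,0,0]},
])

```text
t: 26.7
eef_pos: [0.5524, 0.1419, 0.0738]
eef_rot: [-0.215, 2.689, 0.048]
wrist_force: [-0.7, 0.5, -1.7]
grip_width: 0.0513
finger_force: 40.0
```

```bash
python3 nxt.py -0.2 0 -5 T
```

```text
nest mm [0.93 0.22 9.49] F nest [-1.57  0.53 -1.21]
1 rows  off [0.0519, 0.0061, -0.1356] rot [0.0002, -0.0, -0.0002]
```

Request:
move_arm([
  {"fingers": 1,"offset": [0.0115,0.0015,-0.0483],"rotation": [0,0,0]},
  {"fingers": 1,"offset": [0,0,0],"rotation": [0,0,0]},
])

```text
t: 27.05
eef_pos: [0.554, 0.1421, 0.0694]
eef_rot: [-0.215, 2.688, 0.048]
wrist_force: [-1.4, 0.2, -0.8]
grip_width: 0.0514
finger_force: 40.0
```

Request:
move_arm([
  {"fingers": 1,"offset": [0.0213,0.0034,-0.0452],"rotation": [0,0,0]},
  {"fingers": 1,"offset": [0,0,0],"rotation": [0,0,0]},
])

```text
t: 27.3
eef_pos: [0.556, 0.1424, 0.0644]
eef_rot: [-0.215, 2.689, 0.048]
wrist_force: [-1.2, -0.8, 0.2]
grip_width: 0.0515
finger_force: 40.0
```

Request:
move_arm([
  {"fingers": 1,"offset": [0.0128,0.002,-0.0271],"rotation": [0,0,0]},
  {"fingers": 1,"offset": [0,0,0],"rotation": [0,0,0]},
])

```text
t: 27.55
eef_pos: [0.5572, 0.1426, 0.0619]
eef_rot: [-0.215, 2.689, 0.048]
wrist_force: [0.9, 0.8, -0.8]
grip_width: 0.0515
finger_force: 40.0
```

```bash
python3 nxt.py -0.2 0 -8 T
```

```text
nest mm [ 0.21  0.11 -3.26] F nest [ 0.51  0.31 -0.49]
1 rows  off [0.0167, 0.0015, -0.0445] rot [0.0002, 0.0002, -0.0001]
```

Request:
move_arm([
  {"fingers": 1,"offset": [0.014,0.0018,-0.0363],"rotation": [0,0,0]},
  {"fingers": 1,"offset": [0,0,0],"rotation": [0,0,0]},
])

```text
t: 27.9
eef_pos: [0.5585, 0.1427, 0.0582]
eef_rot: [-0.215, 2.689, 0.048]
wrist_force: [0.1, 0.2, -0.7]
grip_width: 0.0514
finger_force: 40.0
```

Request:
move_arm([
  {"fingers": 1,"offset": [0.0051,0.0008,-0.0108],"rotation": [0,0,0]},
  {"fingers": 1,"offset": [0,0,0],"rotation": [0,0,0]},
])

```text
t: 28.15
eef_pos: [0.5591, 0.1429, 0.0575]
eef_rot: [-0.215, 2.688, 0.048]
wrist_force: [-0.7, -0.1, 0.4]
grip_width: 0.0512
finger_force: 40.0
```

Request:
move_arm([
  {"fingers": 1,"offset": [0.0034,0.0005,-0.0072],"rotation": [0,0,0]},
  {"fingers": 1,"offset": [0,0,0],"rotation": [0,0,0]},
])

```text
t: 28.4
eef_pos: [0.5595, 0.1429, 0.0571]
eef_rot: [-0.215, 2.688, 0.048]
wrist_force: [-2.5, -0.6, 0.4]
grip_width: 0.0513
finger_force: 40.0
```

```bash
python3 nxt.py -0.2 0 -8 T
```

```text
nest mm [ 0.16  0.11 -8.71] F nest [-1.76 -0.06  1.84]
1 rows  off [-0.0061, -0.0021, 0.0049] rot [0.0001, 0.0004, -0.0002]
```

Request:
move_arm([
  {"fingers": 1,"offset": [0.0034,0.0005,-0.0072],"rotation": [0,0,0]},
  {"fingers": 1,"offset": [0,0,0],"rotation": [0,0,0]},
])

```text
t: 28.75
eef_pos: [0.5595, 0.143, 0.057]
eef_rot: [-0.215, 2.689, 0.048]
wrist_force: [-8.5, -1.5, 7.4]
grip_width: 0.0514
finger_force: 40.0
```

Request:
move_arm([
  {"fingers": 1,"offset": [-0.004,-0.0005,0.0085],"rotation": [0,0,0]},
  {"fingers": -1,"offset": [0,0,0],"rotation": [0,0,0]},
  {"fingers": -1,"offset": [0,0,0],"rotation": [0,0,0]},
  {"fingers": -1,"offset": [0,0,0],"rotation": [0,0,0]},
  {"fingers": -1,"offset": [0,0,0],"rotation": [0,0,0]},
], grip_force=8)

```text
t: 29.38
eef_pos: [0.5594, 0.1429, 0.0569]
eef_rot: [-0.215, 2.688, 0.048]
wrist_force: [0.2, 0.1, -0.2]
grip_width: 0.0868
finger_force: 0.0
```

Request:
move_arm([
  {"fingers": -1,"offset": [-0.106,-0.017,0.226],"rotation": [0,0,0]},
  {"fingers": -1,"offset": [-0.212,-0.034,0.45],"rotation": [0,0,0]},
  {"fingers": -1,"offset": [-0.19,-0.03,0.4],"rotation": [0,0,0]},
])

```text
t: 29.75
eef_pos: [0.5079, 0.1347, 0.1659]
eef_rot: [-0.215, 2.688, 0.048]
wrist_force: [0.5, 0.1, -0.2]
grip_width: 0.0877
finger_force: 0.0
```

```bash
python3 - <<'E'
from h import *
a=np.deg2rad(67.6)
rows([((.4938,-.0466,.10),down(a)),((.4938,-.0466,-.023),down(a))])
E
```

```text
t 29.75 p [0.5079 0.1347 0.1659] F [ 0.46  0.14 -0.21] w 0.0877
4 rows  off [-0.0354, -0.4531, -0.1648] rot [0.0066, 0.0561, -0.0676]
3 rows  off [0.0, 0.0, -0.41] rot [0.0, 0.0, 0.0]
```

Request:
move_arm([
  {"fingers": -1,"offset": [-0.0354,-0.453,-0.165],"rotation": [0.0066,0.0561,-0.0676]},
  {"fingers": -1,"offset": [-0.0354,-0.453,-0.165],"rotation": [0.0066,0.0561,-0.0676]},
  {"fingers": -1,"offset": [-0.0354,-0.453,-0.165],"rotation": [0.0066,0.0561,-0.0676]},
  {"fingers": -1,"offset": [-0.0354,-0.453,-0.165],"rotation": [0.0066,0.0561,-0.0676]},
  {"fingers": -1,"offset": [0,0,-0.2],"rotation": [0,0,0]},
])

```text
t: 30.38
eef_pos: [0.4951, -0.0491, 0.0769]
eef_rot: [-0.617, -3.077, 0.001]
wrist_force: [-0.3, 0.4, 0.1]
grip_width: 0.088
finger_force: 0.0
```

Request:
move_arm([
  {"fingers": -1,"offset": [0,0,0],"rotation": [0,0,0]},
  {"fingers": -1,"offset": [0,0,0],"rotation": [0,0,0]},
])

```text
t: 30.62
eef_pos: [0.4946, -0.0454, 0.0796]
eef_rot: [0.606, 3.081, 0.001]
wrist_force: [-0.2, -0.0, 0.4]
grip_width: 0.0878
finger_force: 0.0
```

```bash
python3 - <<'E'
from h import *
p,R,F,S=rd(3); print(p.round(4)); a=np.deg2rad(67.6)
rows([((.4938,-.0466,-.021),down(a))],p0=p,R0=R)
for n in("top0","side0"):  # lens by ray on z=.008
    f=load(n); c=np.array({"top0":(475,369),"side0":(368,421)}[n])*.7
    ys,xs=np.mgrid[:420,:560]; V=f["color"].max(-1); hsv=cv2.cvtColor(f["color"],cv2.COLOR_RGB2HSV)
    m=(abs(xs-c[0])<22)&(abs(ys-c[1])<22)&((V<62)|(hsv[...,0]<35)&(hsv[...,1]>90))
    k,l,s,_=cv2.connectedComponentsWithStats(m.astype(np.uint8)); m=l==1+s[1:,4].argmax()
    v,u=np.nonzero(m); r=np.stack([(u-f["K"][0,2])/f["K"][0,0],(v-f["K"][1,2])/f["K"][1,1],np.ones(len(u))],1)@f["R"]; C=-f["R"].T@f["t"]
    X=C+r*((.008-C[2])/r[:,2])[:,None]; print(n,len(u),cv2.minAreaRect((X[:,:2]*1000).astype(np.float32)))
E
```

```text
[ 0.4948 -0.0454  0.08  ]
2 rows  off [-0.0049, -0.0061, -0.5052] rot [-0.0001, 0.0006, -0.0006]
top0 392 ((489.8660583496094, -45.59770202636719), (48.58406448364258, 49.10143280029297), 67.74565887451172)
side0 274 ((494.3771057128906, -44.82047653198242), (41.80357360839844, 40.48013687133789), 64.61582946777344)
```

Position is good. I'll descend to -0.0235 and squeeze.

Request:
move_arm([
  {"fingers": -1,"offset": [-0.01,-0.008,-0.5],"rotation": [0,0,0]},
  {"fingers": -1,"offset": [0,0,-0.35],"rotation": [0,0,0]},
  {"fingers": -1,"offset": [0,0,-0.165],"rotation": [0,0,0]},
  {"fingers": -1,"offset": [0,0,0],"rotation": [0,0,0]},
])

```text
t: 31.28
eef_pos: [0.4939, -0.0469, -0.0222]
eef_rot: [0.609, 3.081, 0.001]
wrist_force: [0.5, 0.1, -0.6]
grip_width: 0.0881
finger_force: 0.0
```

Request:
move_arm([
  {"fingers": 1,"offset": [0,0,-0.01],"rotation": [0,0,0]},
  {"fingers": 1,"offset": [0,0,0],"rotation": [0,0,0]},
  {"fingers": 1,"offset": [0,0,0],"rotation": [0,0,0]},
  {"fingers": 1,"offset": [0,0,0],"rotation": [0,0,0]},
  {"fingers": 1,"offset": [0,0,0],"rotation": [0,0,0]},
])

```text
t: 31.9
eef_pos: [0.4936, -0.0472, -0.0237]
eef_rot: [-0.61, -3.082, -0.001]
wrist_force: [-0.4, 0.7, 1.3]
grip_width: 0.0519
finger_force: 8.0
```

Request:
move_arm([
  {"fingers": -1,"offset": [0,0,0.005],"rotation": [0,0,0]},
  {"fingers": -1,"offset": [0,0,0],"rotation": [0,0,0]},
  {"fingers": -1,"offset": [0,0,0],"rotation": [0,0,0]},
  {"fingers": -1,"offset": [0,0,0],"rotation": [0,0,-0.0872]},
  {"fingers": -1,"offset": [0,0,0],"rotation": [0,0,-0.0872]},
])

```text
t: 32.52
eef_pos: [0.4934, -0.0472, -0.0235]
eef_rot: [-1.143, -2.925, -0.001]
wrist_force: [0.1, 0.1, -0.2]
grip_width: 0.0879
finger_force: 0.0
```

Request:
move_arm([
  {"fingers": -1,"offset": [0,0,0],"rotation": [0,0,-0.0872]},
  {"fingers": -1,"offset": [0,0,0],"rotation": [0,0,-0.0872]},
  {"fingers": -1,"offset": [0,0,0],"rotation": [0,0,-0.0872]},
  {"fingers": -1,"offset": [0,0,0],"rotation": [0,0,-0.0872]},
  {"fingers": -1,"offset": [0,0,0],"rotation": [0,0,-0.0872]},
])

```text
t: 33.15
eef_pos: [0.4934, -0.0472, -0.0235]
eef_rot: [-2.272, -2.169, -0.001]
wrist_force: [0.5, 1.2, -0.2]
grip_width: 0.0875
finger_force: 0.0
```

Request:
move_arm([
  {"fingers": -1,"offset": [0,0,0],"rotation": [0,0,-0.0872]},
  {"fingers": -1,"offset": [0,0,0],"rotation": [0,0,-0.0872]},
  {"fingers": 1,"offset": [0,0,0],"rotation": [0,0,0]},
  {"fingers": 1,"offset": [0,0,0],"rotation": [0,0,0]},
  {"fingers": 1,"offset": [0,0,0],"rotation": [0,0,0]},
], grip_force=40)

```text
t: 33.78
eef_pos: [0.4934, -0.0472, -0.0234]
eef_rot: [-2.608, -1.752, -0.001]
wrist_force: [0.1, -0.5, 0.1]
grip_width: 0.0612
finger_force: 0.0
```

Request:
move_arm([
  {"fingers": 1,"offset": [0,0,0],"rotation": [0,0,0]},
  {"fingers": 1,"offset": [0,0,0],"rotation": [0,0,0]},
])

```text
t: 34.02
eef_pos: [0.4934, -0.0472, -0.0235]
eef_rot: [-2.609, -1.75, -0.001]
wrist_force: [0.1, 0.0, 0.3]
grip_width: 0.0517
finger_force: 40.0
```

```bash
python3 - <<'E'
from h import *
p,R,F,S=rd(2); print(p.round(4),F.round(1))
rows([(p+[0,0,.15],R),(nest(0,0,.08),RF)],p0=p,R0=R)
E
```

```text
[ 0.4934 -0.0472 -0.0234] [0.4 0.7 0.1]
3 rows  off [0.0, 0.0, 0.5] rot [0.0, 0.0, 0.0]
7 rows  off [0.0403, 0.2628, 0.015] rot [0.0206, -0.026, -0.0718]
```

Request:
move_arm([
  {"fingers": 1,"offset": [0,0,0.5],"rotation": [0,0,0]},
  {"fingers": 1,"offset": [0,0,0.5],"rotation": [0,0,0]},
  {"fingers": 1,"offset": [0,0,0.5],"rotation": [0,0,0]},
  {"fingers": 1,"offset": [0.0403,0.263,0.015],"rotation": [0.0206,-0.026,-0.0718]},
  {"fingers": 1,"offset": [0.0403,0.263,0.015],"rotation": [0.0206,-0.026,-0.0718]},
])

```text
t: 34.75
eef_pos: [0.5022, 0.0058, 0.1306]
eef_rot: [-2.821, -1.343, -0.212]
wrist_force: [0.8, -0.7, -1.2]
grip_width: 0.0519
finger_force: 40.0
```

Request:
move_arm([
  {"fingers": 1,"offset": [0.0403,0.263,0.015],"rotation": [0.0206,-0.026,-0.0718]},
  {"fingers": 1,"offset": [0.0403,0.263,0.015],"rotation": [0.0206,-0.026,-0.0718]},
  {"fingers": 1,"offset": [0.0403,0.263,0.015],"rotation": [0.0206,-0.026,-0.0718]},
  {"fingers": 1,"offset": [0.0403,0.263,0.015],"rotation": [0.0206,-0.026,-0.0718]},
  {"fingers": 1,"offset": [0.0403,0.263,0.015],"rotation": [0.0206,-0.026,-0.0718]},
])

```text
t: 35.38
eef_pos: [0.5216, 0.1374, 0.1372]
eef_rot: [-3.02, -0.232, -0.687]
wrist_force: [1.0, -0.5, -0.8]
grip_width: 0.0517
finger_force: 40.0
```

Request:
move_arm([
  {"fingers": 1,"offset": [0,0,0],"rotation": [0,0,0]},
  {"fingers": 1,"offset": [0,0,0],"rotation": [0,0,0]},
  {"fingers": 1,"offset": [0,0,0],"rotation": [0,0,0]},
])

```text
t: 35.75
eef_pos: [0.522, 0.1358, 0.1372]
eef_rot: [-3.022, -0.24, -0.683]
wrist_force: [0.3, 0.2, -0.0]
grip_width: 0.0516
finger_force: 40.0
```

```bash
python3 nxt.py -0.2 0 28
```

```text
nest mm [ 0.22 -0.96 79.98] F nest [-0.37 -0.07 -0.27]
1 rows  off [0.2157, 0.0443, -0.471] rot [0.0005, -0.0001, 0.0004]
```

Request:
move_arm([
  {"fingers": 1,"offset": [0.072,0.0148,-0.157],"rotation": [0,0,0]},
  {"fingers": 1,"offset": [0.072,0.0148,-0.157],"rotation": [0,0,0]},
  {"fingers": 1,"offset": [0.072,0.0147,-0.157],"rotation": [0,0,0]},
  {"fingers": 1,"offset": [0,0,0],"rotation": [0,0,0]},
  {"fingers": 1,"offset": [0,0,0],"rotation": [0,0,0]},
])

```text
t: 36.48
eef_pos: [0.5433, 0.1414, 0.09]
eef_rot: [-3.021, -0.24, -0.684]
wrist_force: [-0.6, -0.6, -0.5]
grip_width: 0.0518
finger_force: 40.0
```

```bash
python3 nxt.py 0 0 18
```

```text
nest mm [-0.08  1.16 28.21] F nest [-0.84 -0.58  0.  ]
1 rows  off [0.0459, -0.0043, -0.0918] rot [0.0001, 0.0003, 0.0002]
```

Request:
move_arm([
  {"fingers": 1,"offset": [0.0245,-0.0077,-0.0466],"rotation": [0,0,0]},
  {"fingers": 1,"offset": [0.0213,0.0034,-0.0452],"rotation": [0,0,0]},
  {"fingers": 1,"offset": [0,0,0],"rotation": [0,0,0]},
])

```text
t: 36.95
eef_pos: [0.5476, 0.1408, 0.08]
eef_rot: [-3.022, -0.24, -0.682]
wrist_force: [0.6, 0.1, -0.8]
grip_width: 0.0511
finger_force: 40.0
```

```bash
python3 nxt.py 0 0 13
```

```text
nest mm [-0.74 -0.09 17.35] F nest [ 0.07 -0.19 -1.  ]
1 rows  off [0.025, 0.0049, -0.036] rot [0.0002, -0.0003, 0.0003]
```

Request:
move_arm([
  {"fingers": 1,"offset": [0.0195,0.0034,-0.046],"rotation": [0,0,0]},
  {"fingers": 1,"offset": [0,0,0],"rotation": [0,0,0]},
])

```text
t: 37.3
eef_pos: [0.5499, 0.1413, 0.0761]
eef_rot: [-3.021, -0.24, -0.684]
wrist_force: [1.2, 0.0, -0.6]
grip_width: 0.0513
finger_force: 40.0
```

Request:
move_arm([
  {"fingers": 1,"offset": [0.0195,0.0034,-0.046],"rotation": [0,0,0]},
  {"fingers": 1,"offset": [0,0,0],"rotation": [0,0,0]},
])

```text
t: 37.55
eef_pos: [0.5518, 0.1416, 0.0714]
eef_rot: [-3.021, -0.24, -0.684]
wrist_force: [-0.1, -0.8, 0.3]
grip_width: 0.0511
finger_force: 40.0
```

```bash
python3 nxt.py 0 0 3
```

```text
nest mm [-0.73  0.04  7.61] F nest [ 0.12 -0.58  0.98]
1 rows  off [0.0262, 0.0038, -0.0385] rot [0.0001, 0.0001, 0.0003]
```

Request:
move_arm([
  {"fingers": 1,"offset": [0.0225,0.0034,-0.0335],"rotation": [0,0,0]},
  {"fingers": 1,"offset": [0,0,0],"rotation": [0,0,0]},
])

```text
t: 37.9
eef_pos: [0.5539, 0.142, 0.0678]
eef_rot: [-3.021, -0.24, -0.683]
wrist_force: [-0.4, -0.1, -0.1]
grip_width: 0.0517
finger_force: 40.0
```

Request:
move_arm([
  {"fingers": 1,"offset": [0.0106,0.0017,-0.0226],"rotation": [0,0,0]},
  {"fingers": 1,"offset": [0,0,0],"rotation": [0,0,0]},
])

```text
t: 38.15
eef_pos: [0.555, 0.1421, 0.0653]
eef_rot: [-3.021, -0.24, -0.683]
wrist_force: [2.5, 0.9, -1.5]
grip_width: 0.0515
finger_force: 40.0
```

Request:
move_arm([
  {"fingers": 1,"offset": [0.0043,0.0007,-0.009],"rotation": [0,0,0]},
  {"fingers": 1,"offset": [0,0,0],"rotation": [0,0,0]},
])

```text
t: 38.4
eef_pos: [0.5552, 0.1422, 0.0647]
eef_rot: [-3.021, -0.24, -0.683]
wrist_force: [-0.1, 0.9, -1.1]
grip_width: 0.0519
finger_force: 40.0
```

```bash
python3 nxt.py 0 0 -0.8
```

```text
nest mm [-0.48  0.03  0.03] F nest [-0.28  1.08 -0.65]
1 rows  off [0.0079, 0.001, -0.0054] rot [0.0001, -0.0003, 0.0002]
```

Request:
move_arm([
  {"fingers": 1,"offset": [0.0055,0.0006,-0.0054],"rotation": [0,0,0]},
  {"fingers": 1,"offset": [0,0,0],"rotation": [0,0,0]},
])

```text
t: 38.75
eef_pos: [0.5559, 0.1423, 0.0644]
eef_rot: [-3.021, -0.24, -0.683]
wrist_force: [-1.0, 1.8, -0.5]
grip_width: 0.0514
finger_force: 40.0
```

Request:
move_arm([
  {"fingers": 1,"offset": [0.0026,0.0004,-0.0054],"rotation": [0,0,0]},
  {"fingers": 1,"offset": [0,0,0],"rotation": [0,0,0]},
])

```text
t: 39.0
eef_pos: [0.5562, 0.1423, 0.0642]
eef_rot: [-3.021, -0.24, -0.684]
wrist_force: [-3.8, 0.0, 1.0]
grip_width: 0.0513
finger_force: 40.0
```

```bash
python3 nxt.py 0 0 -0.8
```

```text
nest mm [ 0.23  0.04 -0.82] F nest [-2.83  0.99  2.8 ]
1 rows  off [-0.0021, -0.0007, -0.0008] rot [0.0, 0.0001, 0.0002]
```

Contact at the predicted height. One more small step, then release and look.

Request:
move_arm([
  {"fingers": 1,"offset": [0.0016,0.0005,-0.0072],"rotation": [0,0,0]},
  {"fingers": 1,"offset": [0,0,0],"rotation": [0,0,0]},
])

```text
t: 39.35
eef_pos: [0.5563, 0.1424, 0.0642]
eef_rot: [-3.021, -0.24, -0.684]
wrist_force: [-9.2, 0.1, 6.4]
grip_width: 0.0514
finger_force: 40.0
```

Request:
move_arm([
  {"fingers": 1,"offset": [-0.003,-0.0005,0.006],"rotation": [0,0,0]},
  {"fingers": -1,"offset": [0,0,0],"rotation": [0,0,0]},
  {"fingers": -1,"offset": [0,0,0],"rotation": [0,0,0]},
  {"fingers": -1,"offset": [0,0,0],"rotation": [0,0,0]},
  {"fingers": -1,"offset": [0,0,0],"rotation": [0,0,0]},
], grip_force=8)

```text
t: 39.98
eef_pos: [0.5562, 0.1422, 0.0638]
eef_rot: [-3.021, -0.24, -0.684]
wrist_force: [0.1, -0.5, 0.3]
grip_width: 0.0869
finger_force: 0.0
```

Request:
move_arm([
  {"fingers": -1,"offset": [-0.106,-0.017,0.226],"rotation": [0,0,0]},
  {"fingers": -1,"offset": [-0.212,-0.034,0.45],"rotation": [0,0,0]},
  {"fingers": 1,"offset": [-0.212,-0.034,0.45],"rotation": [0,0,0]},
  {"fingers": 1,"offset": [-0.1,-0.2,0.4],"rotation": [0,0,0]},
  {"fingers": 1,"offset": [-0.2,-0.2,0.3],"rotation": [0,0,0]},
])

```text
t: 40.6
eef_pos: [0.4729, 0.0935, 0.2488]
eef_rot: [-3.02, -0.241, -0.687]
wrist_force: [1.8, -0.6, -0.2]
grip_width: 0.0614
finger_force: 0.0
```

```bash
python3 - <<'E'
from h import *
from station import bot
im=[]
for n,c in(("side",(357,300)),("top",(362,325))):
    f=bot.grab_frame(n); np.savez(f"pics/{n}5.npz",**f);P=cloud(f)
    x,y=(np.array(c)*.7).astype(int)
    im.append(cv2.resize(f["color"][y-40:y+40,x-40:x+40,::-1],(400,400),interpolation=cv2.INTER_CUBIC))
    L=(P-ON)@RN*1000; q=L[(abs(L[...,0])<20)&(abs(L[...,1])<20)&(L[...,2]>-10)&(L[...,2]<60)]
    A=np.c_[q[:,:2],np.ones(len(q))]; print(n,len(q),"z med",np.median(q[:,2]).round(1),np.linalg.lstsq(A,q[:,2],rcond=None)[0].round(3))
im[1]=np.clip(im[1]*1.6,0,255).astype(np.uint8)
cv2.imwrite("pics/look5.png",np.hstack(im))
E
```

```text
side 220 z med 30.9 [1.0000e-02 4.0000e-03 3.0878e+01]
top 297 z med 32.6 [ 1.0000e-03 -9.0000e-03  3.2536e+01]
```

View pics/look5.png

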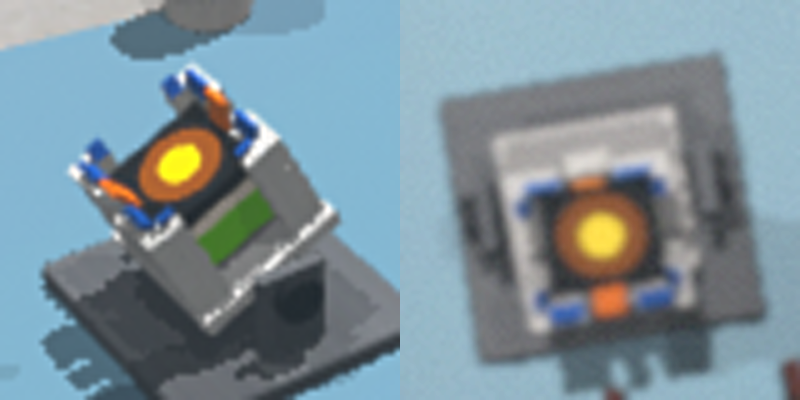

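The pictures show the lens seated squarely and lens up, in the side crop at (180,165) and the top crop at (600,235). Green and white layers are below it, and both orange clips are over its edges. The top is at 30.9 mm against 30.6 expected. I'll compare the clip positions and the tilt with the start.

```bash
python3 - <<'E'
from h import *
for n in("side","top"):
    for k in(0,5):
        f=load(f"{n}{k}");P=cloud(f);hsv=cv2.cvtColor(f["color"],cv2.COLOR_RGB2HSV);L=(P-ON)@RN*1000
        o=(hsv[...,0]<20)&(hsv[...,1]>130)&(abs(L[...,1])<11)&(abs(L[...,0])>24)&(abs(L[...,0])<36)&(L[...,2]>33)&(L[...,2]<60)
        for s in(1,-1):
            v,u=np.nonzero(o&(s*L[...,0]>0)); print(n,k,"far" if s>0 else "near",len(u),u.mean().round(2),v.mean().round(2),L[v,u].mean(0).round(1))
        b=(hsv[...,0]>105)&(hsv[...,0]<125)&(hsv[...,1]>140)&(np.abs(L[...,:2]).max(-1)<40)&(L[...,2]>30)&(L[...,2]<55)
        v,u=np.nonzero(b); print(n,k,"blue",len(u),u.mean().round(2),v.mean().round(2))
E
```

```text
side 0 far 18 252.17 191.17 [29.1 -1.6 42. ]
side 0 near 15 232.33 207.87 [-27.8  -2.1  43.1]
side 0 blue 66 241.65 199.83
side 5 far 21 252.1 191.33 [28.8 -1.4 41.5]
side 5 near 17 232.35 208.0 [-27.8  -1.   41.7]
side 5 blue 68 241.56 200.68
top 0 far 5 250.2 223.2 [29.8  1.1 48.5]
top 0 near 28 254.68 247.0 [-28.8   0.8  44.1]
top 0 blue 18 254.78 247.94
top 5 far 6 249.83 223.33 [29.5  2.  47.9]
top 5 near 32 254.62 246.66 [-28.6   0.8  42.4]
top 5 blue 17 255.18 247.88
```

```bash
python3 -c "
from station import bot
print(bot.job_done())"
```

```text
the job is handed in; nothing more can be done
None
```

The lamp module is built in the nest and handed in at about 41 s: housing, spacer and lens seated in that order, with the images showing both clips back over the lens edges and the nest's tilt unchanged; the result of the judging was not reported.

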